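Move a fresh glue-up to the curing station

TASK

The glue on these wooden rings and two-ply blanks is still wet. Slide every ring along the bent rail, round both corners, and close them up against the red stop, and slide every blank across the bench, without lifting it, wholly onto the green curing mat, its longer side along the mat's long side and not on top of one another. When all of them are in place, throw the red switch lever over to start the blower; leave the other things on the bench alone.

Things in the scene. Friction and masses are not known exactly. Their poses are not given: they have to be found in the camera images.
- rail: Fixed bent steel rod, 8 mm thick, level, its axis 140 mm above the bench; a leg with a wooden foot (64 mm wide, 20 mm high) at each end. Origin on the bench, z up. Rod axis in its x, y (mm): leg (70, 160), corner 1 (70, 0), corner 2 (-60, 0), leg (-60, -140); the two right-angle corners are rounded to 40 mm radius. Rings cannot leave it.
- rail_start (a point): On the rod axis, at the top of the leg at the starting end; a black 34 mm disc stands 10 to 16 mm from it along the rod.
- rail_corner1 (a point): Where the axes of the first and middle straight legs of the rod would meet (sharp corner point, at the rod's height; the rod itself is rounded to 40 mm radius inside it).
- rail_corner2 (a point): The same for the middle and last legs.
- rail_stop (a point): On the rod axis, on the face of the red 34 mm stop disc at the far end of the last leg, 124 mm from corner 2's sharp point; a ring pressed against it has its centre 13 mm before it along the rod (and about 8 mm lower, as it hangs).
- mat: Green curing mat, flush with the bench (no step to speak of, under 1 mm), 140 mm along its x by 320 mm along its y. Origin at its centre on the bench.
- switch (a joint): Blower switch lever, rad: 0 = off, leaning to the -x of switch_base; 1.0 = on, leaning to its +x; stays where it is left. On counts from 0.8.
- switch_tip (a point): Tip of the red lever, 80 mm long.
- switch_base: Grey block that the lever stands on, fixed to the bench; the lever's pivot axis is its y, it is thrown towards its +x. Origin under its centre.
- ring_a: Glued-up wooden ring of twelve alternating dark and medium brown segments, hanging loosely on the rail's rod: 52 mm across, 24 mm bore, 26 mm long along the bore, about 40 g. Origin at its centre (8 mm below the rod's axis as it hangs), bore along its y. It can turn about the rod. May be absent.
- ring_b: Glued-up wooden ring of twelve alternating pale and dark brown segments, hanging loosely on the rail's rod: 52 mm across, 24 mm bore, 26 mm long along the bore, about 40 g. Origin at its centre (8 mm below the rod's axis as it hangs), bore along its y. It can turn about the rod. May be absent.
- ring_c: Glued-up wooden ring of twelve alternating medium brown and pale segments, hanging loosely on the rail's rod: 52 mm across, 24 mm bore, 26 mm long along the bore, about 40 g. Origin at its centre (8 mm below the rod's axis as it hangs), bore along its y. It can turn about the rod. May be absent.
- blank_a: Two-ply glued wooden blank with a dark top: flat block 46 mm along its x, 64 mm along its y, 18 mm thick, about 60 g, loose on the bench. Origin at the centre of its underside. Slide it, do not lift it. May be absent.
- blank_b: Two-ply glued wooden blank with a medium brown top: flat block 46 mm along its x, 64 mm along its y, 18 mm thick, about 60 g, loose on the bench. Origin at the centre of its underside. Slide it, do not lift it. May be absent.
- blank_c: Two-ply glued wooden blank with a plywood-faced top: flat block 46 mm along its x, 64 mm along its y, 18 mm thick, about 60 g, loose on the bench. Origin at the centre of its underside. Slide it, do not lift it. May be absent.
- blank_d: Two-ply glued wooden blank with a speckled cork-brown top: flat block 46 mm along its x, 64 mm along its y, 18 mm thick, about 60 g, loose on the bench. Origin at the centre of its underside. Slide it, do not lift it. May be absent.
- glue: Yellow glue bottle, 60 mm across, 160 mm tall; a bystander, to be left alone. Origin at the centre of its underside.
- leg: Turned wooden furniture leg standing upright, 56 mm across, 150 mm tall; a bystander, to be left alone. Origin at the centre of its underside.
- tin: Blue tin, 70 mm across, 80 mm tall; a bystander, to be left alone. Origin at the centre of its underside.
There are look-alikes about, which are no part of the job. What is shaped like the blank_c but purple is not meant.

How it is judged:
On the way, in this order (a step that is already met when the one before it is completed fails the run):
1. all rings closed up against the stop and all blanks on the mat, with the switch still off (distance between each of ring_a, ring_b, ring_c and rail_stop below 0.095 m and distance between any of ring_a, ring_b, ring_c and rail_stop below 0.03 m and x of blank_a in the frame of mat between -0.047 and 0.047 m and y of blank_a in the frame of mat between -0.128 and 0.128 m and angle between the y axis of each of blank_a, blank_b, blank_c, blank_d and the y axis of mat, either way round below 0.2 rad and height (world z) of each of blank_a, blank_b, blank_c, blank_d below 0.006 m and x of blank_b in the frame of mat between -0.047 and 0.047 m and y of blank_b in the frame of mat between -0.128 and 0.128 m and x of blank_c in the frame of mat between -0.047 and 0.047 m and y of blank_c in the frame of mat between -0.128 and 0.128 m and x of blank_d in the frame of mat between -0.047 and 0.047 m and y of blank_d in the frame of mat between -0.128 and 0.128 m and value of joint switch below 0.3 rad), for 0.2 s.
2. the blower switch is thrown over (value of joint switch above 0.8 rad), for 0.2 s.
At the end, for the whole second after the job is handed in: Ring centres within 95 mm of the stop point, one within 30 mm; blanks flat on the bench, centres within 47 mm (mat x) and 128 mm (mat y) of the mat's centre, long sides within 0.2 rad of the mat's; lever past 0.8 rad; rings and blanks at rest (distance between each of ring_a, ring_b, ring_c and rail_stop below 0.095 m and distance between any of ring_a, ring_b, ring_c and rail_stop below 0.03 m and x of blank_a in the frame of mat between -0.047 and 0.047 m and y of blank_a in the frame of mat between -0.128 and 0.128 m and angle between the y axis of each of blank_a, blank_b, blank_c, blank_d and the y axis of mat, either way round below 0.2 rad and height (world z) of each of blank_a, blank_b, blank_c, blank_d below 0.006 m and x of blank_b in the frame of mat between -0.047 and 0.047 m and y of blank_b in the frame of mat between -0.128 and 0.128 m and x of blank_c in the frame of mat between -0.047 and 0.047 m and y of blank_c in the frame of mat between -0.128 and 0.128 m and x of blank_d in the frame of mat between -0.047 and 0.047 m and y of blank_d in the frame of mat between -0.128 and 0.128 m and linear speed of each of ring_a, ring_b, ring_c, blank_a, blank_b, blank_c, blank_d below 0.02 m/s and value of joint switch above 0.8 rad); the robot touches nothing.
It fails at once if a blank is lifted off the bench (by 15 mm) (height (world z) of any of blank_a, blank_b, blank_c, blank_d above 0.015 m).
It fails at once if a bystander (glue bottle, turned leg, tin) is moved by 30 mm (distance of any of glue, leg, tin from where it was at the start of the episode above 0.03 m).
Of ring_a, ring_b, ring_c only 2 to 3 are there at a start; the rules pass over those that are not, and their reading is None.
Of blank_a, blank_b, blank_c, blank_d only 3 to 4 are there at a start; the rules pass over those that are not, and their reading is None.
At some moment in a run one of blank_a, blank_b, blank_c, blank_d may be knocked a few centimetres aside while the robot is not near it.
Once in a run the grip may slacken for a moment while it holds something.
It also fails if it takes over 210 s, if anything falls off the work surface, if the arm or the gripper's body presses on something with over 40 N, if the wrist force passes 120 N, or if a joint passes its speed limit or range.

ROBOT

A 7-joint arm with a two-finger parallel gripper is mounted at the origin on the work surface. World frame = base frame: x ahead of the robot, y to its left, z up, the work surface at z = 0. Lengths are in m, angles in rad, forces in N, time in s.
With the tool pointing down it reaches from about 0.4 to 0.875 m from the base axis. Payload 19.3 kg.
Tool frame: the origin (TCP) lies at the very end of the fingers, on their centre line; the grasp point (between the pads) lies 19 mm behind it; z points along the fingers, y is the line along which they close (so a half turn about z gives the same grasp; the last joint's range is limited). The gripper opens to 85 mm and grips with 20 to 120 N. Pads are 22 mm wide; open, the fingers measure 114 mm over their backs; the gripper's body (76 mm by 85 mm) begins 54 mm behind the grasp point. The pads swing forward as they close: fully open they stand 13 mm farther back than shut.
Start: joints at [-1.286, 0.521, -0.036, 1.599, 0.021, 1.021, -0.113], TCP at [0.217, 0.586, 0.231] pointing down, gripper open.
Joint ranges: [-2.91, 2.91], [-0.3, 2.13], [-1.5, 1.42], [0.17, 2.43], [-1.26, 4.41], [0.16, 1.93], [-2.52, 2.52]. Speed limits (rad/s): [1.89, 1.89, 2.39, 2.39, 3.01, 3.01, 3.01].

INTERFACE

Orientations are given as [roll, pitch, yaw] about the fixed x, y, z axes, in that order (R = Rz(yaw) Ry(pitch) Rx(roll)).
In Python, from workcell import bot gives the robot as it stands.
- The arm moves only by the tool jog_arm, never from a script. Its argument "motion" is a list of rows, each a list of 5 numbers: the shift along the tool's x, y, z scaled (see below), then the turn about the tool's z scaled (see below), then the opening, from 0 (shut) to 1 (fully open). A call has 1 to 12 rows; each row shifts and turns the commanded pose from where the row before left it, along the tool's axes as they then stand; what a row does not reach is not made up. The controller multiplies each number of a shift by 30 mm and each number of a turn by 0.08 rad. A row lasts 1/10 s, in which the tool goes at most 50 mm and 8.59 degrees, less where a joint would pass 70% of its speed; a pose out of reach is approached as far as the arm can. A call with a number of a shift or a turn outside -1 to 1 is refused whole. A call with a gripper value outside its range is refused whole. The fingers move at their own pace and stop on an object; "newtons" is the grip in N (left out, the last holds). Time passes only in rows, so rows that do not move let the fingers close. It gives the time, the measured TCP pose, the force, the opening and the grip force at its end, in the units of the state.
- bot.observe(): the state, without advancing time (a new reading comes with each control period).
- bot.grab_frame(name): name is "scene" or "top"; returns a dict with "pixels" (480x640x3 uint8, red, green, blue), "fovy" (degrees; the focal length in pixels is half the picture's height over the tangent of half this angle, whatever the lens; pixels are square), "cx", "cy" (the principal point, pixels), "rvec" (rotation vector, rad) and "tvec" (3), from world to camera coordinates, as OpenCV has them. Camera axes: x right, y down, z forward; pixel columns grow to the right and rows downward; lengths in m; the calibration is good to about 2 mm. A picture is of the moment at which its call begins. There is no depth.
- bot.job_done(): hands the job in; it is judged then, once.
The state is a dict: "clock": time; "qpos": joint angles; "qd": joint speeds; "joint_efforts": joint torques, N m; "position": TCP position; "tool_rot": TCP orientation; "force": force on the tool from outside, world axes, zero at the start; "moment": the same for the moment, N m; "grip_width": finger opening in m; "finger_force": force on a finger pad.
Only numpy, scipy, OpenCV 4.12 (cv2) and the standard library are available. Lean on these libraries where they do the work, as an engineer would, in place of code of your own. Each camera call takes 0.05 s, during which the arm holds its last target. There are 200 camera calls.

## Working session

There is one attempt and no reset: what is moved stays moved. The work goes in short steps, Python scripts to look and compute and a tool call to move; the robot and the scene stay as the last step left them, time stands still between calls to the robot, and variables do not carry over. Pictures are saved under pics/ and viewed, at most 14 in all, crops included, and the job is handed in when it is done.

Besides the shell and the picture viewer there is one more tool, called after "Emit:" by a JSON object that holds its "api" and its "payload". jog_arm: Moves the arm, as the interface text tells. Shifts and turns lie within -1 to 1; 1 stands for 30 mm of shift or 0.08 rad of turn. Its arguments: {"type":"object","properties":{"motion":{"type":"array","items":{"type":"array","items":{"type":"number"}}},"newtons":{"type":"number"}},"required":["motion"]}

```bash
mkdir -p pics; ls; cat > h.py <<'E'
import numpy as np, cv2
from workcell import bot
def grab(n,save=None):
    f=bot.grab_frame(n)
    if save: cv2.imwrite(f'pics/{save}.png',f['pixels'][:,:,::-1])
    return f
def cam(f):
    F=240/np.tan(np.radians(f['fovy'])/2)
    K=np.array([[F,0,f['cx']],[0,F,f['cy']],[0,0,1]]);R,_=cv2.Rodrigues(np.array(f['rvec'],float))
    return K,R,np.array(f['tvec'],float).ravel()
def ray(f,uv,z):
    K,R,t=cam(f);uv=np.atleast_2d(uv).astype(float)
    d=(R.T@np.linalg.inv(K)@np.c_[uv,np.ones(len(uv))].T).T;c=-R.T@t
    return c+d*((z-c[2])/d[:,2])[:,None]
def proj(f,p):
    K,R,t=cam(f);q=(K@(R@np.atleast_2d(p).T+t[:,None])).T
    return q[:,:2]/q[:,2:]
E
python3 - <<'E'
from h import *
for n in('top','scene'):
    f=grab(n,n+'0');K,R,t=cam(f);print(n,f['fovy'],-R.T@t,K[0,0],R[2])
s=bot.observe();print(s)
E
```

```text
pics
top 54.118429551493186 [0.42511821 0.02387063 1.21667715] 469.8255149357842 [ 0.11979704 -0.0207916  -0.99258067]
scene 56.62286164965451 [1.12557997 0.44858812 0.83208222] 445.51541581266764 [-0.5751577  -0.41235579 -0.70650996]
{'clock': 0.1, 'qpos': array([-1.28619719,  0.5219801 , -0.0363156 ,  1.59991108,  0.02121845,
        1.02109819, -0.11281321]), 'qd': array([-0.00096631, -0.00091979,  0.00081715, -0.00129129, -0.00160771,
       -0.00056693, -0.00206713]), 'joint_efforts': array([ 2.62640344e-03, -9.28473043e+01,  1.98343500e+00, -3.70543671e+01,
        1.80624914e-02,  5.17681488e-03, -2.46373912e-05]), 'position': array([0.21706939, 0.58579151, 0.23078171]), 'tool_rot': array([-3.14058545e+00,  9.10923559e-05,  2.78676803e+00]), 'force': array([ 0.34183096,  0.41859121, -0.50595973]), 'moment': array([-0.03727395,  0.03452342, -0.02138073]), 'finger_force': 0.0, 'grip_width': 0.08543814454623597}
```

View pics/top0.png

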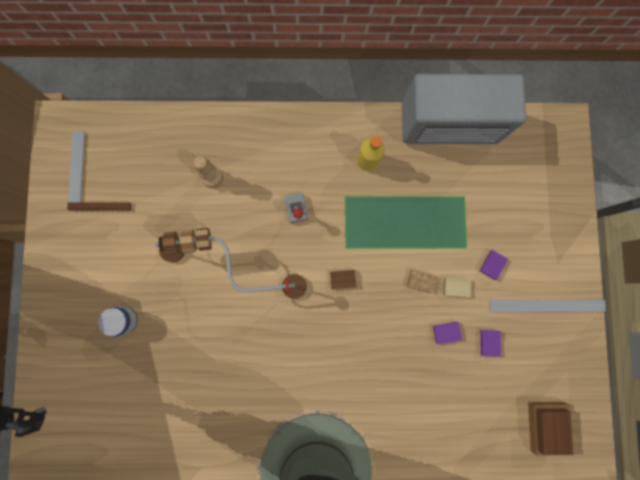

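View pics/scene0.png

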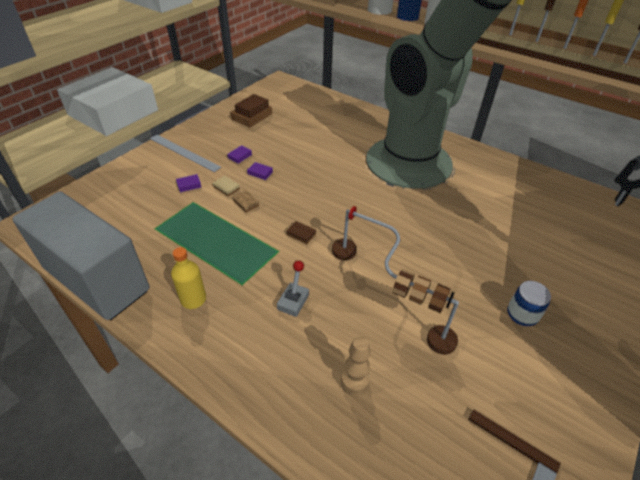

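The top view shows the rail with rings at (170..202, 240) and the stop at (294,286). The dark blank is at (343,280), cork at (423,281), ply at (458,287), the mat at (405,222), the switch at (297,208), and three purple decoys. The scene view shows what looks like 3 rings. I'll zoom in.

```bash
python3 - <<'E'
import cv2,numpy as np
a=cv2.imread('pics/top0.png')[190:310,145:345];b=cv2.imread('pics/scene0.png')[195:355,320:480]
a=cv2.resize(a,(800,480),interpolation=cv2.INTER_CUBIC);cv2.imwrite('pics/ca.png',a)
b=cv2.resize(b,(600,600),interpolation=cv2.INTER_CUBIC);cv2.imwrite('pics/cb.png',b)
E
```

```text
(no output)
```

View pics/ca.png

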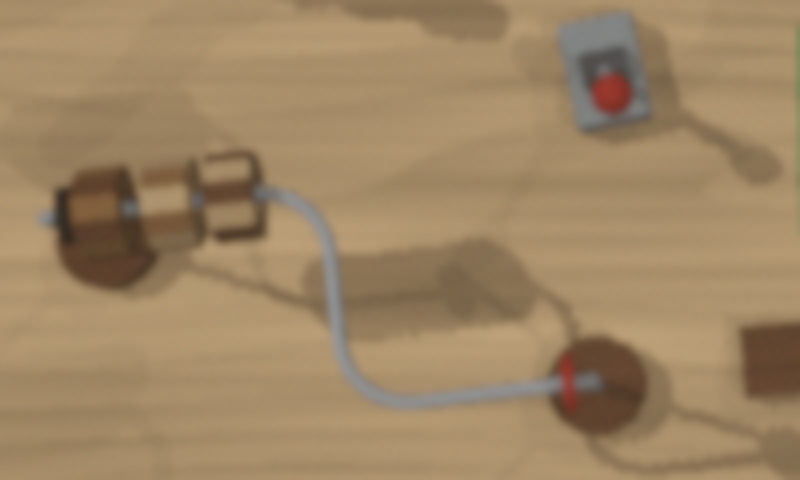

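View pics/cb.png

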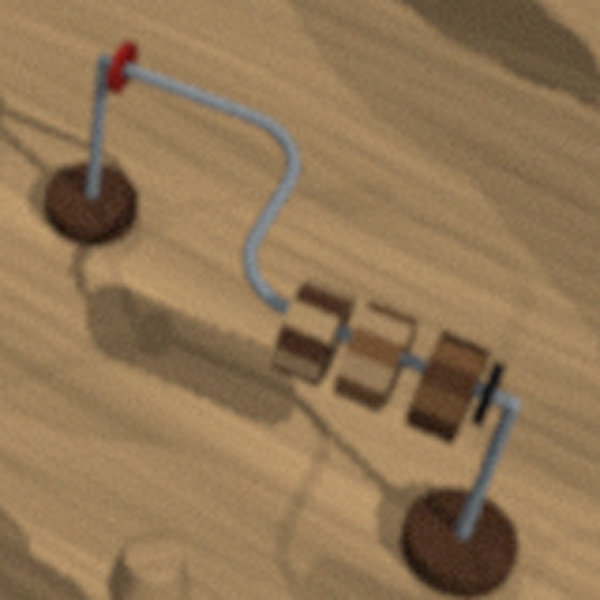

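Three rings are on the rail: dark/medium near the start, then medium/pale, then pale/dark nearest the corner. The red stop is at top pixel (287,285.5) and the rail ends at (156.3,244.3) and (293.8,285.3).

```bash
cat > m.py <<'E'
from h import *
def blanks(f,z=.018):
    im=f['pixels'];hsv=cv2.cvtColor(im,cv2.COLOR_RGB2HSV)
    return hsv
E
python3 - <<'E'
from h import *
f=grab('top');g=grab('scene')
T=lambda x,y:[145+x/4,190+y/4]
S=lambda x,y:[320+x*160/600,195+y*160/600]
ps=[T(45,217),T(600,380),T(262,192),T(290,195),T(335,290),T(341,330),T(430,402),T(540,387)]
print('rod top',ray(f,ps,.14).round(4))
ps2=[S(513,403),S(103,65),S(140,72),S(272,210),S(285,305)]
print('rod scene',ray(g,ps2,.14).round(4))
L=ray(f,ps,.14)[:2,:2]
m=np.array([[70,160],[-60,-140]])/1e3
dv=L[1]-L[0];dm=m[1]-m[0];yaw=np.arctan2(dv[1],dv[0])-np.arctan2(dm[1],dm[0])
R=np.array([[np.cos(yaw),-np.sin(yaw)],[np.sin(yaw),np.cos(yaw)]]);o=L.mean(0)-R@m.mean(0)
print('len',np.linalg.norm(dv),np.linalg.norm(dm),'yaw',yaw,'o',o)
for p in [(70,160),(70,0),(-60,0),(-60,-140),(-60,-124)]: print(p,o+R@(np.array(p)/1e3))
hsv=cv2.cvtColor(f['pixels'],cv2.COLOR_RGB2HSV)
gm=cv2.inRange(hsv,(60,80,40),(90,255,200))
def rects(mask,z,amin):
    c,_=cv2.findContours(mask,cv2.RETR_EXTERNAL,cv2.CHAIN_APPROX_NONE)
    for k in c:
        if cv2.contourArea(k)<amin: continue
        w=ray(f,k[:,0],z)[:,:2];(cx,cy),(a,b),an=cv2.minAreaRect((w*1000).astype(np.float32))
        bx=cv2.boxPoints(((cx,cy),(a,b),an));e=max([bx[1]-bx[0],bx[2]-bx[1]],key=np.linalg.norm)
        print('  c',round(cx,1),round(cy,1),'size',round(a),round(b),'longdir',round(np.degrees(np.arctan2(e[1],e[0]))%180,1),k[:,0].mean(0).round())
print('mat');rects(gm,0,500)
for n,(u,v) in dict(dark=(343,280),cork=(423,281),ply=(458,287),p1=(494,265),p2=(447,332),p3=(490,343)).items():
    print(n,f['pixels'][v-2:v+3,u-2:u+3].reshape(-1,3).mean(0),hsv[v,u])
lab=f['pixels'].astype(int);bg=cv2.medianBlur(f['pixels'],3)
for n,(u,v,t) in dict(dark=(343,280,30),cork=(423,281,20),ply=(458,287,14)).items():
    m=np.zeros((480,640),np.uint8)
    ref=np.median(f['pixels'][v-4:v+5,u-6:u+7].reshape(-1,3),0)
    d=np.abs(cv2.GaussianBlur(f['pixels'],(5,5),0).astype(int)-ref).max(2)<t
    m[v-16:v+17,u-24:u+25]=d[v-16:v+17,u-24:u+25]*255
    m=cv2.morphologyEx(m,cv2.MORPH_OPEN,np.ones((5,5)));print(n);rects(m,.018,60)
print('purple');rects(cv2.inRange(hsv,(125,80,30),(150,255,255)),.018,50)
for n,(u,v) in dict(dark=(343,280),cork=(423,281),ply=(458,287)).items():print(n,ray(f,[u,v],.018))
red=cv2.inRange(hsv,(0,170,100),(6,255,255))|cv2.inRange(hsv,(174,170,100),(180,255,255))
n,l,st,ce=cv2.connectedComponentsWithStats(red)
for i in range(1,n):
    if st[i,4]>10: print('red',ce[i],st[i,4])
hs=cv2.cvtColor(g['pixels'],cv2.COLOR_RGB2HSV);red=cv2.inRange(hs,(0,170,100),(6,255,255))|cv2.inRange(hs,(174,170,100),(180,255,255))
n,l,st,ce=cv2.connectedComponentsWithStats(red)
for i in range(1,n):
    if st[i,4]>10: print('red scene',ce[i],st[i,4])
A=cv2.resize(f['pixels'][250:310,325:485],(800,300),interpolation=cv2.INTER_CUBIC);B=cv2.resize(g['pixels'][170:250,170:330],(800,400),interpolation=cv2.INTER_CUBIC)[:300]
cv2.imwrite('pics/d.png',np.r_[A,B][:,:,::-1])
E
```

```text
rod top [[0.5435 0.3665 0.14  ]
 [0.4494 0.049  0.14  ]
 [0.5577 0.2432 0.14  ]
 [0.5559 0.2271 0.14  ]
 [0.5011 0.2004 0.14  ]
 [0.4783 0.1965 0.14  ]
 [0.4373 0.1455 0.14  ]
 [0.4455 0.0831 0.14  ]]
rod scene [[0.544  0.3688 0.14  ]
 [0.4553 0.0582 0.14  ]
 [0.4468 0.08   0.14  ]
 [0.4999 0.2029 0.14  ]
 [0.5572 0.2433 0.14  ]]
len 0.33121035332543586 0.32695565448543634 yaw 0.12079785839217472 o [0.49264841 0.19720626]
(70, 160) [0.54285762 0.36447561]
(70, 0) [0.56213831 0.20564156]
(-60, 0) [0.43308564 0.189976  ]
(-60, -140) [0.44995624 0.05099621]
(-60, -124) [0.44802817 0.06687961]
mat
  c 616.6 -237.4 size 313 128 longdir 90.0 [405. 222.]
dark [97.32 68.88 47.92] [ 13 128  98]
cork [147.6  121.6   86.52] [ 17 105 146]
ply [178.12 163.08 125.64] [ 22  76 178]
p1 [109.88  67.32 133.84] [139 128 134]
p2 [112.92  68.84 136.12] [140 126 136]
p3 [111.68  67.64 135.28] [140 127 135]
dark
  c 466.9 -71.6 size 64 46 longdir 89.8 [343. 279.]
cork
  c 457.3 -272.2 size 119 74 longdir 89.7 [422. 285.]
ply
  c 456.2 -370.1 size 72 63 longdir 87.8 [461. 283.]
purple
  c 304.7 -440.5 size 49 59 longdir 179.6 [490. 343.]
  c 331.1 -332.3 size 44 65 longdir 99.3 [447. 333.]
  c 502.6 -458.5 size 47 62 longdir 149.5 [493. 265.]
dark [[ 0.46430068 -0.07033872  0.018     ]]
cork [[ 0.46100702 -0.27497511  0.018     ]]
ply [[ 0.4454021  -0.36434065  0.018     ]]
red [297.57894737 212.94736842] 38
red scene [351.81081081 211.78378378] 37
red scene [298.14666667 265.6       ] 75
```

View pics/d.png

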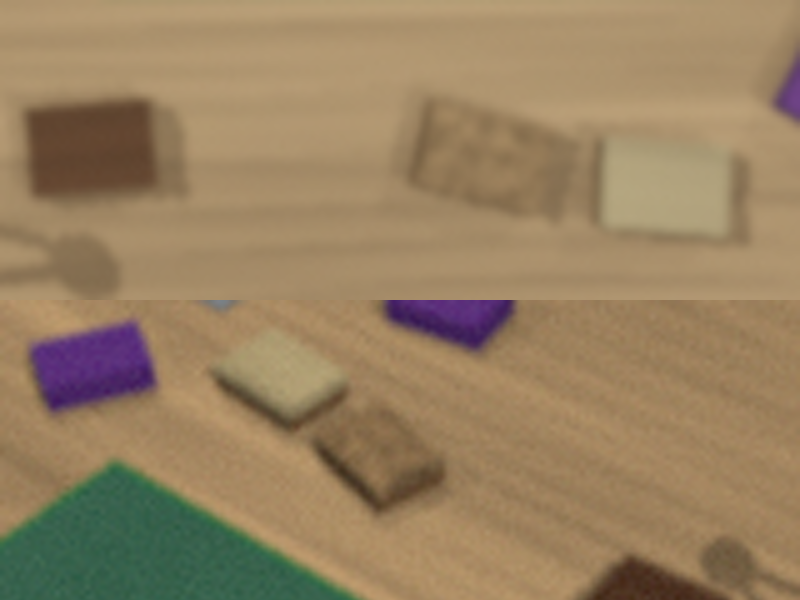

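Dark, cork and ply blanks are present, and the medium-brown one is absent. Next I'll work out the ring, blank and switch positions, plus a planner that turns waypoints into rows.

```bash
cat > plan.py <<'E'
import numpy as np,sys
from workcell import bot
YR=0.121; O=np.array([0.4926,0.1972])
def rail(s):
    """local path: s from start leg(70,160); returns world xy, tool yaw (x_tool backwards along the rod)"""
    r=.04;a=.12;q=r*np.pi/2;m=.05
    if s<a: p=(.07,.16-s);h=0
    elif s<a+q: t=(s-a)/r;p=(.03+r*np.cos(t),.04-r*np.sin(t));h=-t
    elif s<a+q+m: p=(.03-(s-a-q),0);h=-np.pi/2
    elif s<a+2*q+m: t=(s-a-q-m)/r;p=(-.02-r*np.sin(t),-r+r*np.cos(t));h=-np.pi/2+t
    else: p=(-.06,-.04-(s-a-2*q-m));h=0
    R=np.array([[np.cos(YR),-np.sin(YR)],[np.sin(YR),np.cos(YR)]])
    return O+R@np.array(p), h+YR+np.pi/2
SSTOP=.12+.04*np.pi+.05+.084
def rows(wps,start=None,step=.95,grip=1):
    """wps: list of (x,y,z,yaw,grip[,n]). prints rows in tool units"""
    s=bot.observe();p=np.array(start[:3] if start is not None else s['position'],float);y=start[3] if start is not None else s['tool_rot'][2]
    out=[]
    for w in wps:
        t=np.array(w[:3]);dy=(w[3]-y+np.pi)%(2*np.pi)-np.pi
        n=w[5] if len(w)>5 else 0
        n=max(n,1,int(np.ceil(np.abs(t-p).max()/.03/step-1e-6)),int(np.ceil(abs(dy)/.08/step-1e-6)))
        p0=p.copy();y0=y
        for i in range(n):
            g=p0+(t-p0)*(i+1)/n;d=g-p
            c,sn=np.cos(y),np.sin(y)
            r=[round(v,2) for v in ((c*d[0]+sn*d[1])/.03,(sn*d[0]-c*d[1])/.03,-d[2]/.03,-(y0+dy*(i+1)/n-y)/.08)]
            out.append(r+[w[4]])
            p=p+np.array([c*r[0]+sn*r[1],sn*r[0]-c*r[1],-r[2]])*.03;y-=r[3]*.08
    for i in range(0,len(out),12): print(str(out[i:i+12]).replace(' ',''))
    print(len(out),'end',p.round(4),round(y,3))
E
python3 - <<'E'
from h import *;import plan
f=grab('top');g=grab('scene')
T=lambda x,y:[145+x/4,190+y/4]
S=lambda x,y:[320+x*160/600,195+y*160/600]
def tri(a,b):
    P=[]
    for q in(f,g):
        K,R,t=cam(q);P.append(K@np.c_[R,t])
    X=cv2.triangulatePoints(P[0],P[1],np.array(a,float).reshape(2,1),np.array(b,float).reshape(2,1))[:,0];X=X[:3]/X[3]
    return X,proj(f,X)-a,proj(g,X)-b
for n,a,b in [('b',(234,195),(314,332)),('c',(172,205),(375,355)),('a',(103,208),(448,385)),('stop',(568,382),(122,66))]:
    X,e,h=tri(T(*a),S(*b));print(n,X.round(4),e.round(1))
print('tip',tri([297.58,212.95],[298.15,265.6]))
print('stop model',plan.rail(plan.SSTOP),[(s,plan.rail(s)[0].round(4)) for s in(.03,.06,.09,.12)])
print('swbase',ray(f,[T(560,25),T(630,12),T(650,115),T(580,130)],.03).round(4))
U=lambda x,y:[325+x/5,250+y/5]
for n,c in dict(cork=[(432,95),(578,138),(558,218),(412,185)],ply=[(608,133),(735,145),(727,240),(600,228)],dark=[(28,107),(150,98),(155,188),(32,197)]).items():
    w=ray(f,[U(*q) for q in c],.018)[:,:2]*1000;print(n,w.mean(0).round(1),cv2.minAreaRect(w.astype(np.float32)),'axis',np.degrees(np.arctan2(*((w[0]+w[3]-w[1]-w[2])[::-1]))))
m=cv2.inRange(cv2.cvtColor(f['pixels'],cv2.COLOR_RGB2HSV),(22,150,90),(32,255,255));print('glue px',np.argwhere(m).mean(0)[::-1],ray(f,[370,162],.05))
E
```

```text
b [0.5569 0.2617 0.1304] [[-0.2  0.1]]
c [0.5514 0.2963 0.1314] [[ 0.1 -0.1]]
a [0.5491 0.3358 0.1342] [[-0.2  0.1]]
stop [0.4482 0.0674 0.1391] [[-0.1  0. ]]
tip (array([0.62376076, 0.04382045, 0.096029  ]), array([[ 0.03861416, -0.02591308]]), array([[0.05674931, 0.00594363]]))
stop model (array([0.44800611, 0.06686434]), 1.6917963267948966) [(0.03, array([0.5464, 0.3347])), (0.06, array([0.55  , 0.3049])), (0.09, array([0.5536, 0.2751])), (0.12, array([0.5573, 0.2454]))]
swbase [[0.6789 0.0774 0.03  ]
 [0.6875 0.0325 0.03  ]
 [0.6203 0.0197 0.03  ]
 [0.6107 0.0644 0.03  ]]
cork [ 459.  -277.5] ((459.3359069824219, -277.9287109375), (77.59226989746094, 47.26334762573242), 75.83690643310547) axis 75.20687609068794
ply [ 444.7 -365.6] ((444.6913757324219, -365.6913146972656), (66.72463989257812, 48.642303466796875), 84.40762329101562) axis 84.41813705249585
dark [465.6 -71. ] ((465.64404296875, -70.95530700683594), (45.775421142578125, 64.04483795166016), 3.9240498542785645) axis 93.9727359381381
glue px [369.1390593  155.93660532] [[ 0.76390431 -0.14039863  0.05      ]]
```

```bash
python3 - <<'E'
from plan import *
p,y=rail(.1025);print(p,y)
rows([(*p,.231,y,1),(*p,.113,y,1)])
E
```

```text
[0.55514765 0.26272893] 1.6917963267948966
[[np.float64(-0.95),np.float64(-0.41),np.float64(0.0),np.float64(0.91),1],[np.float64(-0.99),np.float64(-0.34),np.float64(0.0),np.float64(0.91),1],[np.float64(-1.0),np.float64(-0.27),np.float64(0.0),np.float64(0.92),1],[np.float64(-1.02),np.float64(-0.2),np.float64(0.0),np.float64(0.91),1],[np.float64(-1.03),np.float64(-0.12),np.float64(0.0),np.float64(0.91),1],[np.float64(-1.04),np.float64(-0.04),np.float64(0.0),np.float64(0.91),1],[np.float64(-1.04),np.float64(0.03),np.float64(0.0),np.float64(0.92),1],[np.float64(-1.03),np.float64(0.1),np.float64(0.0),np.float64(0.91),1],[np.float64(-1.03),np.float64(0.19),np.float64(0.0),np.float64(0.91),1],[np.float64(-1.01),np.float64(0.25),np.float64(0.0),np.float64(0.91),1],[np.float64(-0.98),np.float64(0.33),np.float64(0.0),np.float64(0.92),1],[np.float64(-0.96),np.float64(0.4),np.float64(0.0),np.float64(0.91),1]]
[[np.float64(-0.93),np.float64(0.47),np.float64(0.0),np.float64(0.91),1],[np.float64(-0.89),np.float64(0.53),np.float64(0.0),np.float64(0.91),1],[np.float64(-0.85),np.float64(0.6),np.float64(0.0),np.float64(0.92),1],[np.float64(0.0),np.float64(0.0),np.float64(0.79),np.float64(-0.0),1],[np.float64(0.0),np.float64(0.0),np.float64(0.78),np.float64(-0.0),1],[np.float64(0.0),np.float64(0.0),np.float64(0.79),np.float64(-0.0),1],[np.float64(0.0),np.float64(0.0),np.float64(0.79),np.float64(-0.0),1],[np.float64(0.0),np.float64(0.0),np.float64(0.79),np.float64(-0.0),1]]
20 end [0.5551 0.2627 0.1129] 1.692
```

```bash
sed -i 's|np.abs(t-p).max()/.03/step|np.linalg.norm(t-p)/.03/step|; s|round(v,2) for v|round(float(round(v*20)/20),2)+0.0 for v|' plan.py; python3 - <<'E'
from plan import *
p,y=rail(.1025)
rows([(*p,.231,y,1),(*p,.113,y,1)])
E
```

```text
[[-0.85,-0.35,0.0,0.8,1],[-0.85,-0.3,0.0,0.8,1],[-0.9,-0.3,0.0,0.8,1],[-0.9,-0.15,0.0,0.8,1],[-0.9,-0.15,0.0,0.85,1],[-0.9,-0.1,0.0,0.8,1],[-0.9,0.0,0.0,0.8,1],[-0.95,0.05,0.0,0.8,1],[-0.9,0.1,0.0,0.8,1],[-0.9,0.15,0.0,0.8,1],[-0.9,0.2,0.0,0.8,1],[-0.9,0.25,0.0,0.8,1]]
[[-0.85,0.35,0.0,0.8,1],[-0.8,0.4,0.0,0.8,1],[-0.85,0.4,0.0,0.85,1],[-0.75,0.5,0.0,0.8,1],[-0.75,0.55,0.0,0.8,1],[0.0,0.0,0.8,0.0,1],[0.0,0.0,0.75,0.0,1],[0.0,0.0,0.8,0.0,1],[0.0,0.0,0.8,0.0,1],[0.0,0.0,0.8,0.0,1]]
22 end [0.5557 0.2627 0.1126] 1.691
```

Emit:
{"api": "jog_arm", "payload": {"motion": [[-0.85, -0.35, 0.0, 0.8, 1], [-0.85, -0.3, 0.0, 0.8, 1], [-0.9, -0.3, 0.0, 0.8, 1], [-0.9, -0.15, 0.0, 0.8, 1], [-0.9, -0.15, 0.0, 0.85, 1], [-0.9, -0.1, 0.0, 0.8, 1], [-0.9, 0.0, 0.0, 0.8, 1], [-0.95, 0.05, 0.0, 0.8, 1], [-0.9, 0.1, 0.0, 0.8, 1], [-0.9, 0.15, 0.0, 0.8, 1], [-0.9, 0.2, 0.0, 0.8, 1], [-0.9, 0.25, 0.0, 0.8, 1]]}}

```text
clock: 1.5
position: [0.457, 0.3546, 0.2315]
tool_rot: [3.141, -0.0, 2.008]
force: [-0.2, -0.1, 0.3]
grip_width: 0.0856
finger_force: 0.0
```

Emit:
{"api": "jog_arm", "payload": {"motion": [[-0.85, 0.35, 0.0, 0.8, 1], [-0.8, 0.4, 0.0, 0.8, 1], [-0.85, 0.4, 0.0, 0.85, 1], [-0.75, 0.5, 0.0, 0.8, 1], [-0.75, 0.55, 0.0, 0.8, 1], [0, 0, 0, 0, 1], [0, 0, 0, 0, 1]]}}

```text
clock: 2.2
position: [0.5561, 0.2613, 0.2312]
tool_rot: [-3.141, 0.0, 1.688]
force: [-0.4, 0.4, -0.4]
grip_width: 0.0855
finger_force: 0.0
```

Emit:
{"api": "jog_arm", "payload": {"motion": [[0, 0, 0.8, 0, 1], [0, 0, 0.8, 0, 1], [0, 0, 0.8, 0, 1], [0, 0, 0.8, 0, 1], [0, 0, 0.7, 0, 1], [0, 0, 0, 0, 1], [0, 0, 0, 0, 0], [0, 0, 0, 0, 0], [0, 0, 0, 0, 0], [0, 0, 0, 0, 0], [0, 0, 0, 0, 0]], "newtons": 30}}

```text
clock: 3.3
position: [0.5562, 0.2632, 0.1157]
tool_rot: [3.14, -0.001, 1.691]
force: [-2.4, -0.7, 6.5]
grip_width: 0.0516
finger_force: 29.9
```

```bash
python3 - <<'E'
from plan import *
w=[]
S=.1035
for s in [S]+list(np.arange(S+.014,SSTOP-.020,.0055)):
    p,y=rail(s); w.append((*p,.12,y,0))
# merge straight steps: sample finer only on arcs
f=[];s=S;f=[(*rail(s)[0],.120,rail(s)[1],0)]
end=SSTOP-.020
while s<end-1e-6:
    a=.12;q=.04*np.pi/2
    arc=a-1e-6<=s<a+q-1e-4 or a+q+.05-1e-4<=s<a+2*q+.05-1e-4
    nx=s+(q/21 if arc else .026)
    for b in(a,a+q,a+q+.05,a+2*q+.05):
        if s<b-1e-4<nx: nx=min(nx,b)
    s=min(nx,end);p,y=rail(s);f.append((*p,.120,y,0))
rows(f,step=1.0)
E
```

```text
[[-0.05,-0.05,-0.15,0.0,0],[-0.55,0.0,0.0,0.0,0],[-0.1,0.0,0.0,0.9,0],[-0.1,0.0,0.0,0.95,0],[-0.1,0.0,0.0,0.95,0],[-0.1,0.0,0.0,0.95,0],[-0.1,0.0,0.0,0.9,0],[-0.1,0.0,0.0,0.95,0],[-0.1,0.0,0.0,0.95,0],[-0.1,0.0,0.0,0.9,0],[-0.1,0.0,0.0,0.95,0],[-0.1,-0.05,0.0,0.95,0]]
[[-0.1,0.0,0.0,0.9,0],[-0.1,0.0,0.0,0.95,0],[-0.1,0.0,0.0,0.95,0],[-0.1,0.0,0.0,0.95,0],[-0.1,0.0,0.0,0.9,0],[-0.1,0.0,0.0,0.95,0],[-0.1,0.0,0.0,0.95,0],[-0.1,0.0,0.0,0.9,0],[-0.1,0.0,0.0,0.95,0],[-0.1,0.0,0.0,0.95,0],[-0.1,-0.05,0.0,0.9,0],[-0.85,0.0,0.0,0.0,0]]
[[-0.8,0.0,0.0,0.0,0],[-0.1,0.0,0.0,-0.9,0],[-0.1,0.05,0.0,-0.95,0],[-0.1,0.0,0.0,-0.95,0],[-0.1,0.0,0.0,-0.9,0],[-0.1,0.0,0.0,-0.95,0],[-0.1,0.0,0.0,-0.95,0],[-0.1,0.0,0.0,-0.9,0],[-0.1,0.0,0.0,-0.95,0],[-0.1,0.0,0.0,-0.95,0],[-0.1,0.0,0.0,-0.95,0],[-0.1,0.0,0.0,-0.9,0]]
[[-0.1,0.0,0.0,-0.95,0],[-0.1,0.0,0.0,-0.95,0],[-0.1,0.0,0.0,-0.9,0],[-0.1,0.0,0.0,-0.95,0],[-0.1,0.05,0.0,-0.95,0],[-0.1,0.0,0.0,-0.9,0],[-0.1,0.0,0.0,-0.95,0],[-0.1,0.0,0.0,-0.95,0],[-0.1,0.0,0.0,-0.95,0],[-0.1,0.0,0.0,-0.9,0],[-0.85,0.0,0.0,0.0,0],[-0.9,0.0,0.0,0.0,0]]
[[-0.4,0.0,0.0,0.0,0]]
49 end [0.4457 0.0861 0.1202] 1.691
```

Emit:
{"api": "jog_arm", "payload": {"motion": [[-0.05, -0.05, -0.2, 0.0, 0], [-0.55, 0.0, 0.0, 0.0, 0], [-0.1, 0.0, 0.0, 0.9, 0], [-0.1, 0.0, 0.0, 0.95, 0], [-0.1, 0.0, 0.0, 0.95, 0], [-0.1, 0.0, 0.0, 0.95, 0], [-0.1, 0.0, 0.0, 0.9, 0], [-0.1, 0.0, 0.0, 0.95, 0], [-0.1, 0.0, 0.0, 0.95, 0], [-0.1, 0.0, 0.0, 0.9, 0], [-0.1, 0.0, 0.0, 0.95, 0], [-0.1, -0.05, 0.0, 0.95, 0]]}}

```text
clock: 4.5
position: [0.5492, 0.2156, 0.1208]
tool_rot: [3.141, -0.0, 0.939]
force: [-0.2, 0.0, -0.5]
grip_width: 0.0514
finger_force: 31.9
```

Emit:
{"api": "jog_arm", "payload": {"motion": [[-0.1, 0.0, 0.0, 0.9, 0], [-0.1, 0.0, 0.0, 0.95, 0], [-0.1, 0.0, 0.0, 0.95, 0], [-0.1, 0.0, 0.0, 0.95, 0], [-0.1, 0.0, 0.0, 0.9, 0], [-0.1, 0.0, 0.0, 0.95, 0], [-0.1, 0.0, 0.0, 0.95, 0], [-0.1, 0.0, 0.0, 0.9, 0], [-0.1, 0.0, 0.0, 0.95, 0], [-0.1, 0.0, 0.0, 0.95, 0], [-0.1, -0.05, 0.0, 0.9, 0], [0, 0.0, 0.0, 0.0, 0]]}}

```text
clock: 5.7
position: [0.5214, 0.2004, 0.1206]
tool_rot: [-3.142, -0.0, 0.121]
force: [1.0, -0.6, -0.7]
grip_width: 0.0516
finger_force: 31.9
```

```bash
python3 - <<'E'
from plan import *
s=bot.observe();print(s['position'],s['tool_rot'],s['force'],s['qpos'],rail(.12+.02*np.pi))
E
```

```text
[0.52138276 0.20041753 0.1206215 ] [-3.14154142e+00 -2.44867221e-05  1.21002450e-01] [ 1.03334469 -0.64733688 -0.72713427] [-0.93805469  0.67848969  0.68246198  1.89699199 -0.59783184  0.78009993
 -1.37291059] (array([0.52238065, 0.20082115]), 0.121)
```

Excellent tracking with low forces. Continuing.

Emit:
{"api": "jog_arm", "payload": {"motion": [[-0.8, 0, 0, 0, 0], [-0.8, 0.0, 0.0, 0.0, 0], [-0.1, 0.0, 0.0, -0.9, 0], [-0.1, 0.05, 0.0, -0.95, 0], [-0.1, 0.0, 0.0, -0.95, 0], [-0.1, 0.0, 0.0, -0.9, 0], [-0.1, 0.0, 0.0, -0.95, 0], [-0.1, 0.0, 0.0, -0.95, 0], [-0.1, 0.0, 0.0, -0.9, 0], [-0.1, 0.0, 0.0, -0.95, 0], [-0.1, 0.0, 0.0, -0.95, 0], [-0.1, 0.0, 0.0, -0.95, 0]]}}

```text
clock: 6.9
position: [0.4482, 0.1802, 0.1207]
tool_rot: [3.141, -0.001, 0.876]
force: [-0.4, -0.6, -1.5]
grip_width: 0.0514
finger_force: 31.8
```

Emit:
{"api": "jog_arm", "payload": {"motion": [[-0.1, 0.0, 0.0, -0.9, 0], [-0.1, 0.0, 0.0, -0.95, 0], [-0.1, 0.0, 0.0, -0.95, 0], [-0.1, 0.0, 0.0, -0.9, 0], [-0.1, 0.0, 0.0, -0.95, 0], [-0.1, 0.05, 0.0, -0.95, 0], [-0.1, 0.0, 0.0, -0.9, 0], [-0.1, 0.0, 0.0, -0.95, 0], [-0.1, 0.0, 0.0, -0.95, 0], [-0.1, 0.0, 0.0, -0.95, 0], [-0.1, 0.0, 0.0, -0.9, 0], [0, 0, 0, 0, 0]]}}

```text
clock: 8.1
position: [0.4394, 0.1491, 0.1207]
tool_rot: [3.141, -0.0, 1.693]
force: [-0.2, -0.4, -0.8]
grip_width: 0.0514
finger_force: 31.8
```

```bash
python3 - <<'E'
from plan import *
s=bot.observe();print(rail(.12+.04*np.pi+.05))
p,y=rail(SSTOP-.010);rows([(*p,.1205,y,0)],step=.8)
E
```

```text
(array([0.43786689, 0.15025017]), 1.6917963267948966)
[[-0.6,0.0,0.0,0.0,0],[-0.6,0.0,0.0,0.0,0],[-0.6,-0.05,0.0,0.0,0],[-0.6,0.0,0.0,0.0,0]]
4 end [0.4467 0.0774 0.1207] 1.693
```

Emit:
{"api": "jog_arm", "payload": {"motion": [[-0.6, 0, 0, 0, 0], [-0.6, 0, 0, 0, 0], [-0.6, -0.05, 0, 0, 0], [-0.3, 0, 0, 0, 0], [-0.2, 0, 0, 0, 0], [-0.1, 0, 0, 0, 0], [0, 0, 0, 0, 0]]}}

```text
clock: 8.8
position: [0.4457, 0.0818, 0.1205]
tool_rot: [-3.141, -0.004, 1.693]
force: [-6.7, 24.6, 2.0]
grip_width: 0.0512
finger_force: 32.5
```

Emit:
{"api": "jog_arm", "payload": {"motion": [[0.1, 0, 0.2, 0, 0], [0, 0, 0, 0, 1], [0, 0, 0, 0, 1], [0, 0, 0, 0, 1], [0, 0, -0.9, 0, 1], [0, 0, -0.9, 0, 1], [0, 0, -0.9, 0, 1], [0, 0, -0.9, 0, 1], [0, 0, 0, 0, 1]]}}

```text
clock: 9.7
position: [0.4471, 0.0814, 0.2252]
tool_rot: [3.137, -0.001, 1.69]
force: [0.5, -0.1, -0.7]
grip_width: 0.0854
finger_force: 0.0
```

```bash
python3 - <<'E'
from plan import *
from h import *
p,y=rail(.069);print(p);rows([(.5514,.2963,.231,y,1)])
f=grab('scene');b=cv2.resize(f['pixels'][195:355,320:480],(480,480),interpolation=cv2.INTER_CUBIC);cv2.imwrite('pics/r1.png',b[:,:,::-1])
E
```

```text
[0.55110404 0.29598399]
[[0.75,0.5,0.0,0.0,1],[0.75,0.45,-0.05,0.0,1],[0.75,0.5,0.0,0.0,1],[0.75,0.45,-0.05,0.0,1],[0.7,0.5,0.0,0.0,1],[0.75,0.45,-0.05,0.0,1],[0.75,0.5,0.0,0.0,1],[0.75,0.5,0.0,0.0,1],[0.75,0.45,-0.05,0.0,1]]
9 end [0.5512 0.2964 0.2312] 1.69
```

View pics/r1.png

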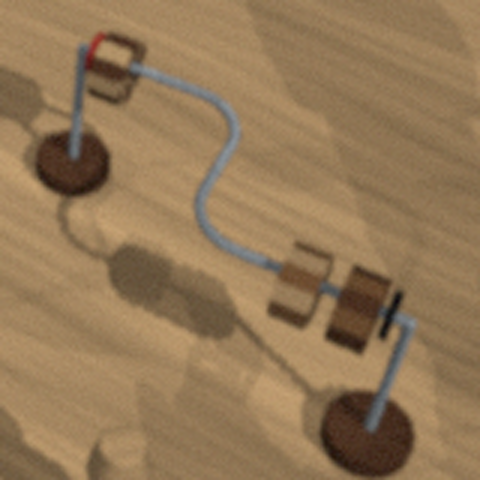

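Ring b sits against the red stop (crop 113,68). c and a haven't moved. Next is ring c.

Emit:
{"api": "jog_arm", "payload": {"motion": [[0.75, 0.5, 0.0, 0.0, 1], [0.75, 0.45, -0.05, 0.0, 1], [0.75, 0.5, 0.0, 0.0, 1], [0.75, 0.45, -0.05, 0.0, 1], [0.7, 0.5, 0.0, 0.0, 1], [0.75, 0.45, -0.05, 0.0, 1], [0.75, 0.5, 0.0, 0.0, 1], [0.75, 0.5, 0.0, 0.0, 1], [0.75, 0.45, -0.05, 0.0, 1], [0, 0, 0, 0, 1], [0, 0, 0, 0, 1]]}}

```text
clock: 10.85
position: [0.5494, 0.296, 0.2268]
tool_rot: [-3.14, 0.001, 1.691]
force: [0.2, -0.8, -0.4]
grip_width: 0.0854
finger_force: 0.0
```

Emit:
{"api": "jog_arm", "payload": {"motion": [[0, 0, 0.8, 0, 1], [0, 0, 0.8, 0, 1], [0, 0, 0.8, 0, 1], [0, 0, 0.8, 0, 1], [0, 0, 0.5, 0, 1], [0, 0, 0, 0, 1], [0, 0, 0, 0, 0], [0, 0, 0, 0, 0], [0, 0, 0, 0, 0], [0, 0, 0, 0, 0], [0, 0, -0.15, 0, 0], [0, 0, 0, 0, 0]]}}

```text
clock: 12.05
position: [0.55, 0.2964, 0.1226]
tool_rot: [3.141, -0.0, 1.691]
force: [-0.0, -0.3, 0.3]
grip_width: 0.0514
finger_force: 31.6
```

```bash
cat >> plan.py <<'E'
Q=.04*np.pi/2
def railplan(S,end,z=.1205):
    f=[];s=S
    while s<end-1e-6:
        a=.12
        arc=a-1e-4<=s<a+Q-1e-4 or a+Q+.05-1e-4<=s<a+2*Q+.05-1e-4
        nx=s+(Q/21 if arc else .026)
        for b in(a,a+Q,a+Q+.05,a+2*Q+.05):
            if s<b-1e-4<nx: nx=min(nx,b)
        s=min(nx,end);p,y=rail(s);f.append((*p,z,y,0))
    rows(f,step=1.05)
E
python3 - <<'E'
from plan import *
s=bot.observe();print(s['position'],rail(.069))
railplan(.069,.12+2*Q+.05)
E
```

```text
[0.54996717 0.29644199 0.12258941] (array([0.55110404, 0.29598399]), 1.6917963267948966)
[[-0.9,0.05,0.05,0.0,0],[-0.8,0.0,0.0,0.0,0],[-0.1,0.0,0.0,0.9,0],[-0.1,0.0,0.0,0.95,0],[-0.1,0.0,0.0,0.95,0],[-0.1,0.0,0.0,0.95,0],[-0.1,0.0,0.0,0.9,0],[-0.1,-0.05,0.0,0.95,0],[-0.1,0.0,0.0,0.95,0],[-0.1,0.0,0.0,0.9,0],[-0.1,0.0,0.0,0.95,0],[-0.1,0.0,0.0,0.95,0]]
[[-0.1,0.0,0.0,0.9,0],[-0.1,0.0,0.0,0.95,0],[-0.1,0.0,0.0,0.95,0],[-0.1,0.0,0.0,0.95,0],[-0.1,0.0,0.0,0.9,0],[-0.1,0.0,0.0,0.95,0],[-0.1,0.0,0.0,0.95,0],[-0.1,0.0,0.0,0.9,0],[-0.1,0.0,0.0,0.95,0],[-0.1,0.0,0.0,0.95,0],[-0.1,0.0,0.0,0.9,0],[-0.9,0.0,0.0,0.0,0]]
[[-0.8,0.0,0.0,0.0,0],[-0.1,0.0,0.0,-0.9,0],[-0.1,0.0,0.0,-0.95,0],[-0.1,0.0,0.0,-0.95,0],[-0.1,0.0,0.0,-0.9,0],[-0.1,0.0,0.0,-0.95,0],[-0.1,0.0,0.0,-0.95,0],[-0.1,0.0,0.0,-0.9,0],[-0.1,0.0,0.0,-0.95,0],[-0.1,0.05,0.0,-0.95,0],[-0.1,0.0,0.0,-0.95,0],[-0.1,0.0,0.0,-0.9,0]]
[[-0.1,0.0,0.0,-0.95,0],[-0.05,0.0,0.0,-0.95,0],[-0.1,0.0,0.0,-0.9,0],[-0.1,0.0,0.0,-0.95,0],[-0.1,0.0,0.0,-0.95,0],[-0.1,0.0,0.0,-0.9,0],[-0.1,0.0,0.0,-0.95,0],[-0.1,0.0,0.0,-0.95,0],[-0.1,0.0,0.0,-0.95,0],[-0.15,0.0,0.0,-0.9,0]]
46 end [0.4374 0.1495 0.1211] 1.691
```

Emit:
{"api": "jog_arm", "payload": {"motion": [[-0.9, 0.05, 0.05, 0.0, 0], [-0.8, 0.0, 0.0, 0.0, 0], [-0.1, 0.0, 0.0, 0.9, 0], [-0.1, 0.0, 0.0, 0.95, 0], [-0.1, 0.0, 0.0, 0.95, 0], [-0.1, 0.0, 0.0, 0.95, 0], [-0.1, 0.0, 0.0, 0.9, 0], [-0.1, -0.05, 0.0, 0.95, 0], [-0.1, 0.0, 0.0, 0.95, 0], [-0.1, 0.0, 0.0, 0.9, 0], [-0.1, 0.0, 0.0, 0.95, 0], [-0.1, 0.0, 0.0, 0.95, 0]]}}

```text
clock: 13.25
position: [0.5495, 0.2175, 0.1204]
tool_rot: [-3.141, 0.0, 0.94]
force: [-0.7, 0.4, -1.3]
grip_width: 0.0515
finger_force: 31.6
```

Emit:
{"api": "jog_arm", "payload": {"motion": [[-0.1, 0.0, 0.0, 0.9, 0], [-0.1, 0.0, 0.0, 0.95, 0], [-0.1, 0.0, 0.0, 0.95, 0], [-0.1, 0.0, 0.0, 0.95, 0], [-0.1, 0.0, 0.0, 0.9, 0], [-0.1, 0.0, 0.0, 0.95, 0], [-0.1, 0.0, 0.0, 0.95, 0], [-0.1, 0.0, 0.0, 0.9, 0], [-0.1, 0.0, 0.0, 0.95, 0], [-0.1, 0.0, 0.0, 0.95, 0], [-0.1, 0.0, 0.0, 0.9, 0], [-0.9, 0.0, 0.0, 0.0, 0]]}}

```text
clock: 14.45
position: [0.4972, 0.1971, 0.1203]
tool_rot: [3.141, -0.002, 0.12]
force: [-0.3, -1.0, -0.2]
grip_width: 0.0514
finger_force: 31.5
```

Emit:
{"api": "jog_arm", "payload": {"motion": [[-0.8, 0.0, 0.0, 0.0, 0], [-0.1, 0.0, 0.0, -0.9, 0], [-0.1, 0.0, 0.0, -0.95, 0], [-0.1, 0.0, 0.0, -0.95, 0], [-0.1, 0.0, 0.0, -0.9, 0], [-0.1, 0.0, 0.0, -0.95, 0], [-0.1, 0.0, 0.0, -0.95, 0], [-0.1, 0.0, 0.0, -0.9, 0], [-0.1, 0.0, 0.0, -0.95, 0], [-0.1, 0.05, 0.0, -0.95, 0], [-0.1, 0.0, 0.0, -0.95, 0], [-0.1, 0.0, 0.0, -0.9, 0]]}}

```text
clock: 15.65
position: [0.4446, 0.1776, 0.1204]
tool_rot: [-3.141, -0.0, 0.946]
force: [0.1, 0.7, -1.5]
grip_width: 0.0516
finger_force: 31.5
```

Emit:
{"api": "jog_arm", "payload": {"motion": [[-0.1, 0.0, 0.0, -0.95, 0], [-0.05, 0.0, 0.0, -0.95, 0], [-0.1, 0.0, 0.0, -0.9, 0], [-0.1, 0.0, 0.0, -0.95, 0], [-0.1, 0.0, 0.0, -0.95, 0], [-0.1, 0.0, 0.0, -0.9, 0], [-0.1, 0.0, 0.0, -0.95, 0], [-0.1, 0.0, 0.0, -0.95, 0], [-0.1, 0.0, 0.0, -0.95, 0], [-0.15, 0.0, 0.0, -0.9, 0], [0, 0, 0, 0, 0]]}}

```text
clock: 16.75
position: [0.4373, 0.1489, 0.1205]
tool_rot: [3.142, -0.0, 1.691]
force: [-0.3, 0.3, -0.3]
grip_width: 0.0521
finger_force: 31.5
```

Emit:
{"api": "jog_arm", "payload": {"motion": [[-0.5, 0, 0.1, 0, 0], [-0.5, 0, 0.1, 0, 0], [-0.25, 0, 0, 0, 0], [-0.2, 0, 0, 0, 0], [-0.1, 0, 0, 0, 0], [0, 0, 0, 0, 0]]}}

```text
clock: 17.35
position: [0.4443, 0.1068, 0.1154]
tool_rot: [3.138, -0.004, 1.691]
force: [-0.3, 23.0, 13.1]
grip_width: 0.0518
finger_force: 30.4
```

Emit:
{"api": "jog_arm", "payload": {"motion": [[0.15, 0, -0.05, 0, 0], [0, 0, 0, 0, 1], [0, 0, 0, 0, 1], [0, 0, 0, 0, 1], [0, 0, -0.9, 0, 1], [0, 0, -0.9, 0, 1], [0, 0, -0.9, 0, 1], [0, 0, -0.9, 0, 1], [0, 0, 0, 0, 1]]}}

```text
clock: 18.25
position: [0.4435, 0.1077, 0.2264]
tool_rot: [3.138, -0.001, 1.69]
force: [0.7, 0.7, 0.4]
grip_width: 0.0855
finger_force: 0.0
```

```bash
python3 - <<'E'
from plan import *
from h import *
rows([(.5468,.3350,.225,1.691,1)])
f=grab('scene');g=grab('top');b=cv2.resize(f['pixels'][195:355,320:480],(480,480),interpolation=cv2.INTER_CUBIC);cv2.imwrite('pics/r2.png',b[:,:,::-1])
E
```

```text
[[0.8,0.5,0.0,0.0,1],[0.8,0.45,0.0,0.0,1],[0.75,0.5,0.0,0.0,1],[0.8,0.45,0.0,0.0,1],[0.8,0.5,0.05,0.0,1],[0.8,0.5,0.0,0.0,1],[0.8,0.45,0.0,0.0,1],[0.75,0.5,0.0,0.0,1],[0.8,0.45,0.0,0.0,1]]
9 end [0.5463 0.3345 0.2249] 1.69
```

View pics/r2.png

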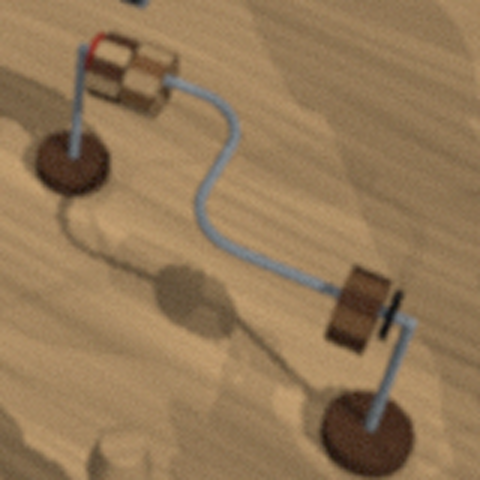

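b and c are closed up at the stop, and only ring a remains, at crop (360,308).

Emit:
{"api": "jog_arm", "payload": {"motion": [[0.8, 0.5, 0.0, 0.0, 1], [0.8, 0.45, 0.0, 0.0, 1], [0.75, 0.5, 0.0, 0.0, 1], [0.8, 0.45, 0.0, 0.0, 1], [0.8, 0.5, 0.05, 0.0, 1], [0.8, 0.5, 0.0, 0.0, 1], [0.8, 0.45, 0.0, 0.0, 1], [0.75, 0.5, 0.0, 0.0, 1], [0.8, 0.45, 0.0, 0.0, 1], [0, 0.05, 0, 0, 1], [0, 0, 0, 0, 1]]}}

```text
clock: 19.45
position: [0.546, 0.3343, 0.2204]
tool_rot: [-3.139, 0.002, 1.691]
force: [0.1, -0.7, 0.3]
grip_width: 0.0855
finger_force: 0.0
```

Emit:
{"api": "jog_arm", "payload": {"motion": [[0, 0, 0.8, 0, 1], [0, 0, 0.8, 0, 1], [0, 0, 0.8, 0, 1], [0, 0, 0.8, 0, 1], [0, 0, 0.4, 0, 1], [0, 0, 0, 0, 1], [0, 0, 0, 0, 0], [0, 0, 0, 0, 0], [0, 0, 0, 0, 0], [0, 0, 0, 0, 0], [0, 0, -0.1, 0, 0], [0, 0, 0, 0, 0]]}}

```text
clock: 20.65
position: [0.5467, 0.3349, 0.1182]
tool_rot: [3.141, -0.001, 1.691]
force: [0.6, 0.1, -0.8]
grip_width: 0.0515
finger_force: 31.4
```

```bash
python3 - <<'E'
from plan import *
s=bot.observe();print(s['position'],rail(.03))
railplan(.03,.12+2*Q+.05)
E
```

```text
[0.5466661  0.3349339  0.11821238] (array([0.54639655, 0.33469884]), 1.6917963267948966)
[[-0.85,0.0,-0.1,0.0,0],[-0.9,0.0,0.0,0.0,0],[-0.85,0.0,0.0,0.0,0],[-0.4,0.0,0.0,0.0,0],[-0.1,0.0,0.0,0.9,0],[-0.1,0.0,0.0,0.95,0],[-0.1,0.0,0.0,0.95,0],[-0.1,0.0,0.0,0.95,0],[-0.1,0.0,0.0,0.9,0],[-0.1,-0.05,0.0,0.95,0],[-0.1,0.0,0.0,0.95,0],[-0.1,0.0,0.0,0.9,0]]
[[-0.1,0.0,0.0,0.95,0],[-0.1,0.0,0.0,0.95,0],[-0.1,0.0,0.0,0.9,0],[-0.1,0.0,0.0,0.95,0],[-0.1,0.0,0.0,0.95,0],[-0.1,0.0,0.0,0.95,0],[-0.1,0.0,0.0,0.9,0],[-0.1,0.0,0.0,0.95,0],[-0.1,0.0,0.0,0.95,0],[-0.1,0.0,0.0,0.9,0],[-0.1,0.0,0.0,0.95,0],[-0.1,-0.05,0.0,0.95,0]]
[[-0.1,0.0,0.0,0.9,0],[-0.85,0.0,0.0,0.0,0],[-0.8,0.0,0.0,0.0,0],[-0.1,0.0,0.0,-0.9,0],[-0.1,0.0,0.0,-0.95,0],[-0.1,0.05,0.0,-0.95,0],[-0.1,0.0,0.0,-0.9,0],[-0.1,0.0,0.0,-0.95,0],[-0.1,0.0,0.0,-0.95,0],[-0.1,0.0,0.0,-0.9,0],[-0.1,0.0,0.0,-0.95,0],[-0.1,0.0,0.0,-0.95,0]]
[[-0.1,0.0,0.0,-0.95,0],[-0.1,0.0,0.0,-0.9,0],[-0.1,0.0,0.0,-0.95,0],[-0.1,0.0,0.0,-0.95,0],[-0.1,0.0,0.0,-0.9,0],[-0.1,0.0,0.0,-0.95,0],[-0.1,0.0,0.0,-0.95,0],[-0.1,0.0,0.0,-0.9,0],[-0.1,0.0,0.0,-0.95,0],[-0.1,0.0,0.0,-0.95,0],[-0.1,0.05,0.0,-0.95,0],[-0.1,0.0,0.0,-0.9,0]]
48 end [0.4384 0.1506 0.1212] 1.691
```

Emit:
{"api": "jog_arm", "payload": {"motion": [[-0.85, 0.0, -0.1, 0.0, 0], [-0.9, 0.0, 0.0, 0.0, 0], [-0.85, 0.0, 0.0, 0.0, 0], [-0.4, 0.0, 0.0, 0.0, 0], [-0.1, 0.0, 0.0, 0.9, 0], [-0.1, 0.0, 0.0, 0.95, 0], [-0.1, 0.0, 0.0, 0.95, 0], [-0.1, 0.0, 0.0, 0.95, 0], [-0.1, 0.0, 0.0, 0.9, 0], [-0.1, -0.05, 0.0, 0.95, 0], [-0.1, 0.0, 0.0, 0.95, 0], [-0.1, 0.0, 0.0, 0.9, 0]]}}

```text
clock: 21.85
position: [0.5522, 0.223, 0.1204]
tool_rot: [-3.141, -0.0, 1.092]
force: [0.5, -1.0, -1.2]
grip_width: 0.0516
finger_force: 31.4
```

Emit:
{"api": "jog_arm", "payload": {"motion": [[-0.1, 0.0, 0.0, 0.95, 0], [-0.1, 0.0, 0.0, 0.95, 0], [-0.1, 0.0, 0.0, 0.9, 0], [-0.1, 0.0, 0.0, 0.95, 0], [-0.1, 0.0, 0.0, 0.95, 0], [-0.1, 0.0, 0.0, 0.95, 0], [-0.1, 0.0, 0.0, 0.9, 0], [-0.1, 0.0, 0.0, 0.95, 0], [-0.1, 0.0, 0.0, 0.95, 0], [-0.1, 0.0, 0.0, 0.9, 0], [-0.1, 0.0, 0.0, 0.95, 0], [-0.1, -0.05, 0.0, 0.95, 0]]}}

```text
clock: 23.05
position: [0.5248, 0.2024, 0.1204]
tool_rot: [-3.141, -0.0, 0.192]
force: [0.1, 1.0, 0.1]
grip_width: 0.0515
finger_force: 31.4
```

Emit:
{"api": "jog_arm", "payload": {"motion": [[-0.1, 0.0, 0.0, 0.9, 0], [-0.85, 0.0, 0.0, 0.0, 0], [-0.8, 0.0, 0.0, 0.0, 0], [-0.1, 0.0, 0.0, -0.9, 0], [-0.1, 0.0, 0.0, -0.95, 0], [-0.1, 0.05, 0.0, -0.95, 0], [-0.1, 0.0, 0.0, -0.9, 0], [-0.1, 0.0, 0.0, -0.95, 0], [-0.1, 0.0, 0.0, -0.95, 0], [-0.1, 0.0, 0.0, -0.9, 0], [-0.1, 0.0, 0.0, -0.95, 0], [-0.1, 0.0, 0.0, -0.95, 0]]}}

```text
clock: 24.25
position: [0.449, 0.1836, 0.1205]
tool_rot: [-3.141, -0.001, 0.799]
force: [-0.3, -0.1, 0.3]
grip_width: 0.0519
finger_force: 31.4
```

Emit:
{"api": "jog_arm", "payload": {"motion": [[-0.1, 0.0, 0.0, -0.95, 0], [-0.1, 0.0, 0.0, -0.9, 0], [-0.1, 0.0, 0.0, -0.95, 0], [-0.1, 0.0, 0.0, -0.95, 0], [-0.1, 0.0, 0.0, -0.9, 0], [-0.1, 0.0, 0.0, -0.95, 0], [-0.1, 0.0, 0.0, -0.95, 0], [-0.1, 0.0, 0.0, -0.9, 0], [-0.1, 0.0, 0.0, -0.95, 0], [-0.1, 0.0, 0.0, -0.95, 0], [-0.1, 0.05, 0.0, -0.95, 0], [-0.1, 0.0, 0.0, -0.9, 0]]}}

```text
clock: 25.45
position: [0.4384, 0.1509, 0.1205]
tool_rot: [3.141, -0.0, 1.695]
force: [-0.6, 0.3, -0.4]
grip_width: 0.0512
finger_force: 31.4
```

Emit:
{"api": "jog_arm", "payload": {"motion": [[-0.3, 0, 0.1, 0, 0], [-0.2, 0, 0.05, 0, 0], [-0.15, 0, 0, 0, 0], [-0.1, 0, 0, 0, 0], [-0.05, 0, 0, 0, 0], [0, 0, 0, 0, 0]]}}

```text
clock: 26.05
position: [0.4407, 0.1319, 0.1159]
tool_rot: [3.141, -0.005, 1.694]
force: [-6.8, 39.5, -5.9]
grip_width: 0.0518
finger_force: 39.8
```

Emit:
{"api": "jog_arm", "payload": {"motion": [[0.15, 0, 0, 0, 0], [0, 0, 0, 0, 1], [0, 0, 0, 0, 1], [0, 0, 0, 0, 1], [0, 0, -0.9, 0, 1], [0, 0, -0.9, 0, 1], [0, 0, -0.9, 0, 1], [0, 0, -0.9, 0, 1], [0, 0, 0, 0, 1]]}}

```text
clock: 26.95
position: [0.4418, 0.131, 0.2266]
tool_rot: [3.137, -0.002, 1.689]
force: [0.1, 0.1, -0.3]
grip_width: 0.0855
finger_force: 0.0
```

```bash
python3 - <<'E'
from plan import *
from h import *
rows([(.466,-.071,.225,1.64,1)])
f=grab('scene');g=grab('top')
b=np.c_[cv2.resize(f['pixels'][195:315,320:440],(360,360),interpolation=cv2.INTER_CUBIC),cv2.resize(g['pixels'][180:300,270:390],(360,360),interpolation=cv2.INTER_CUBIC)];c=cv2.resize(g['pixels'][195:315,310:550],(720,360)*1)[:, :][:230];cv2.imwrite('pics/r3.png',np.r_[b,c][:,:,::-1])
E
```

```text
[[-0.85,0.0,0.0,0.1,1],[-0.85,0.0,0.0,0.05,1],[-0.85,0.0,0.0,0.1,1],[-0.85,0.05,0.05,0.05,1],[-0.85,0.0,0.0,0.1,1],[-0.85,0.05,0.0,0.05,1],[-0.85,0.0,0.0,0.1,1],[-0.85,0.05,0.0,0.05,1]]
8 end [ 0.466  -0.0717  0.2251] 1.641Traceback (most recent call last):
  File "<stdin>", line 5, in <module>
    res = self.concatenate(tuple(objs), axis=axis)
ValueError: all the input array dimensions except for the concatenation axis must match exactly, but along dimension 1, the array at index 0 has size 360 and the array at index 1 has size 720
```

```bash
python3 - <<'E'
from h import *
f=grab('scene')['pixels'];g=grab('top')['pixels']
r=lambda a,w,h:cv2.resize(a,(w,h),interpolation=cv2.INTER_CUBIC)
cv2.imwrite('pics/r3.png',np.vstack([np.hstack([r(f[195:275,320:420],400,280),r(f[140:240,150:270],400,280)]),r(g[250:300,320:480],800,250)])[:,:,::-1])
E
```

```text
(no output)
```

View pics/r3.png

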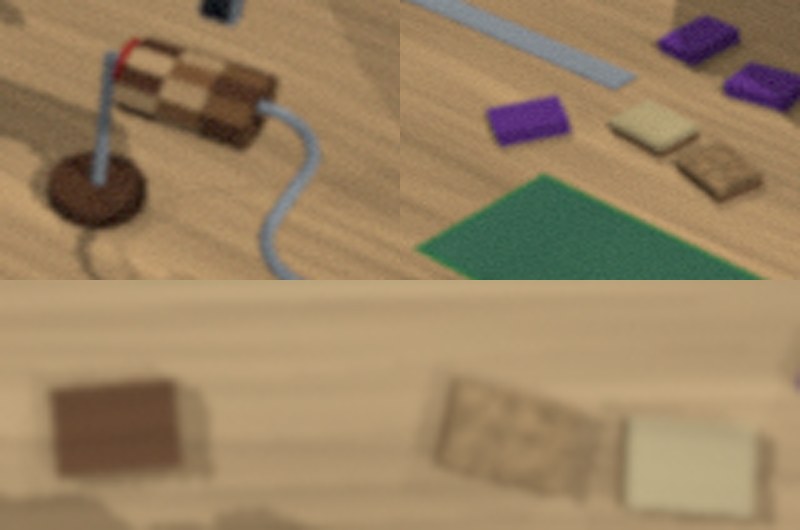

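Emit:
{"api": "jog_arm", "payload": {"motion": [[-0.85, 0.0, 0.0, 0.1, 1], [-0.85, 0.0, 0.0, 0.05, 1], [-0.85, 0.0, 0.0, 0.1, 1], [-0.85, 0.05, 0.05, 0.05, 1], [-0.85, 0.0, 0.0, 0.1, 1], [-0.85, 0.05, 0.0, 0.05, 1], [-0.85, 0.0, 0.0, 0.1, 1], [-0.85, 0.05, 0.0, 0.05, 1], [0, 0, 0, 0, 1], [0, 0, 0, 0, 1]]}}

```text
clock: 28.15
position: [0.4645, -0.0718, 0.2215]
tool_rot: [-3.14, 0.0, 1.642]
force: [0.5, 0.6, -0.8]
grip_width: 0.0856
finger_force: 0.0
```

All three rings are closed up at the stop and the blanks haven't moved. Now the dark blank.

Emit:
{"api": "jog_arm", "payload": {"motion": [[0, 0, 0.9, 0, 1], [0, 0, 0.9, 0, 1], [0, 0, 0.9, 0, 1], [0, 0, 0.9, 0, 1], [0, 0, 0.9, 0, 1], [0, 0, 0.9, 0, 1], [0, 0, 0.9, 0, 1], [0, 0, 0.6, 0, 1], [0, 0, 0, 0, 1], [0, 0, 0, 0, 1]]}}

```text
clock: 29.15
position: [0.4646, -0.0711, 0.0154]
tool_rot: [-3.141, -0.0, 1.643]
force: [0.2, -0.6, -0.2]
grip_width: 0.0853
finger_force: 0.0
```

Emit:
{"api": "jog_arm", "payload": {"motion": [[0, 0, 0, 0, 0], [0, 0, 0, 0, 0], [0, 0, 0, 0, 0], [0, 0, 0, 0, 0], [0, 0, 0, 0, 0]], "newtons": 25}}

```text
clock: 29.65
position: [0.4662, -0.0717, 0.0175]
tool_rot: [3.138, -0.0, 1.642]
force: [-7.6, 1.9, 52.4]
grip_width: 0.0291
finger_force: 26.4
```

```bash
python3 - <<'E'
from plan import *
p=bot.observe()['position'];rows([(.617,-.152,p[2],1.571,0)],step=.7)
E
```

```text
[[-0.35,0.55,0.0,0.1,0],[-0.3,0.5,0.0,0.1,0],[-0.35,0.55,0.0,0.1,0],[-0.3,0.55,0.0,0.1,0],[-0.35,0.55,0.0,0.1,0],[-0.3,0.55,0.0,0.1,0],[-0.3,0.55,0.0,0.1,0],[-0.3,0.55,0.0,0.1,0],[-0.3,0.55,0.0,0.1,0]]
9 end [ 0.6165 -0.1513  0.0175] 1.57
```

The fingers closed over the top of the blank, because the pads sit further back while open. I'll reopen and go lower.

Emit:
{"api": "jog_arm", "payload": {"motion": [[0, 0, -0.4, 0, 0], [0, 0, -0.6, 0, 1], [0, 0, 0, 0, 1], [0, 0, 0, 0, 1], [0, 0, 0, 0, 1], [0, 0, -0.9, 0, 1], [0.9, 0, -0.9, 0, 1], [0.9, 0, 0, 0, 1], [0.9, 0, 0, 0, 1], [0, 0, 0, 0, 1]]}}

```text
clock: 30.65
position: [0.4587, 0.0124, 0.0988]
tool_rot: [-3.141, -0.001, 1.647]
force: [0.1, -0.6, 0.7]
grip_width: 0.0851
finger_force: 0.0
```

```bash
cat > meas.py <<'E'
from h import *
def find(f,u,v,t,w=30,h=18,z=.018):
    im=cv2.GaussianBlur(f['pixels'],(3,3),0).astype(int);ref=np.median(im[v-3:v+4,u-4:u+5].reshape(-1,3),0)
    m=np.zeros((480,640),np.uint8);m[v-h:v+h+1,u-w:u+w+1]=(np.abs(im-ref).max(2)<t)[v-h:v+h+1,u-w:u+w+1]*255
    m=cv2.morphologyEx(m,cv2.MORPH_OPEN,np.ones((3,3)))
    c=max(cv2.findContours(m,cv2.RETR_EXTERNAL,cv2.CHAIN_APPROX_NONE)[0],key=cv2.contourArea)
    q=ray(f,c[:,0],z)[:,:2]*1000;r=cv2.minAreaRect(q.astype(np.float32));b=cv2.boxPoints(r);e=max([b[1]-b[0],b[2]-b[1]],key=np.linalg.norm)
    return np.round(r[0],1),np.round(r[1],1),round(np.degrees(np.arctan2(e[1],e[0]))%180,1)
E
python3 - <<'E'
from meas import *
f=grab('top');print(find(f,343,280,25));print(bot.observe()['position'])
E
```

```text
(array([469.6, -66.6]), array([33.2, 81.3]), np.float32(179.5))
[0.45875107 0.01062171 0.09882465]
```

```bash
python3 - <<'E'
from meas import *
g=grab('scene');f=grab('top')
uv=proj(g,[.4656,-.071,.018])[0].astype(int);print(uv,find(g,uv[0],uv[1],22,26,20))
r=lambda a,w,h:cv2.resize(a,(w,h),interpolation=cv2.INTER_CUBIC)
cv2.imwrite('pics/r4.png',np.hstack([r(g['pixels'][195:275,260:360],400,320),r(f['pixels'][240:320,300:400],400,320)])[:,:,::-1])
E
```

```text
[301 229] (array([471.2, -66.1]), array([55.6, 67.8]), np.float32(95.1))
```

View pics/r4.png

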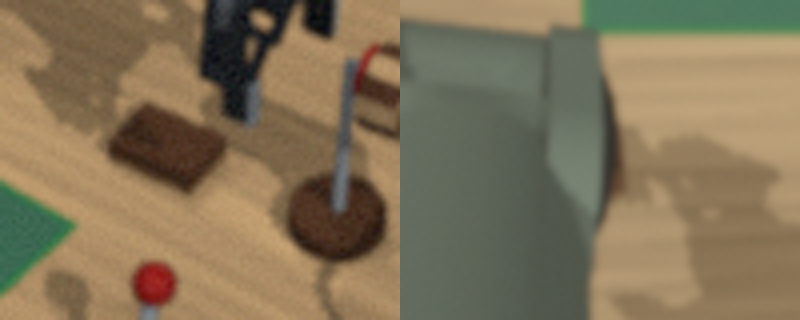

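```bash
python3 - <<'E'
from meas import *
g=grab('scene')
w=ray(g,[[260+x/4,195+y/4] for x,y in[(110,146),(148,104),(226,145)]],.018)[:,:2]
print(w,(w[0]+w[2])/2,np.degrees(np.arctan2(*(w[1]-w[2])[::-1])),np.linalg.norm(np.diff(w,axis=0),axis=1))
E
```

```text
[[ 0.49442083 -0.09395687]
 [ 0.44788994 -0.09897866]
 [ 0.44791942 -0.03426221]] [ 0.47117012 -0.06410954] -90.02609724366559 [0.04680109 0.06471645]
```

Emit:
{"api": "jog_arm", "payload": {"motion": [[-0.9, 0.15, 0, 0.2, 1], [-0.9, 0.15, 0, 0.2, 1], [-0.8, 0.15, 0, 0.2, 1], [0, 0, 0.9, 0, 1], [0, 0, 0.9, 0, 1], [0, 0, 0.8, 0, 1], [0, 0, 0.3, 0, 1], [0, 0, 0, 0, 1], [0, 0, 0, 0, 1]]}}

```text
clock: 31.75
position: [0.4772, -0.0684, 0.013]
tool_rot: [3.141, 0.0, 1.594]
force: [0.2, 0.4, 0.5]
grip_width: 0.0849
finger_force: 0.0
```

Emit:
{"api": "jog_arm", "payload": {"motion": [[0, -0.2, 0.2, 0, 1], [0, 0, 0.15, 0, 1], [0, 0, 0, 0, 1], [0, 0, 0, 0, 0], [0, 0, 0, 0, 0], [0, 0, 0, 0, 0], [0, 0, 0, 0, 0], [0, 0, 0, 0, 0]], "newtons": 25}}

```text
clock: 32.55
position: [0.4711, -0.0681, 0.002]
tool_rot: [3.141, -0.0, 1.595]
force: [-1.6, 0.0, 5.3]
grip_width: 0.0453
finger_force: 25.4
```

```bash
python3 - <<'E'
from plan import *
p=bot.observe()['position'];rows([(.617,-.152,p[2],1.571,0)],step=.7)
E
```

```text
[[-0.3,0.55,0.0,0.05,0],[-0.35,0.5,0.0,0.0,0],[-0.3,0.55,0.0,0.05,0],[-0.35,0.55,0.0,0.05,0],[-0.3,0.5,0.0,0.0,0],[-0.3,0.55,0.0,0.05,0],[-0.35,0.55,0.0,0.05,0],[-0.3,0.55,0.0,0.0,0],[-0.3,0.55,0.0,0.05,0]]
9 end [ 0.6177 -0.1516  0.002 ] 1.571
```

Gripped at 45 mm. Sliding it to the mat, then releasing.

Emit:
{"api": "jog_arm", "payload": {"motion": [[-0.3, 0.55, 0.0, 0.05, 0], [-0.35, 0.5, 0.0, 0.0, 0], [-0.3, 0.55, 0.0, 0.05, 0], [-0.35, 0.55, 0.0, 0.05, 0], [-0.3, 0.5, 0.0, 0.0, 0], [-0.3, 0.55, 0.0, 0.05, 0], [-0.35, 0.55, 0.0, 0.05, 0], [-0.3, 0.55, 0.0, 0.0, 0], [-0.3, 0.55, 0.0, 0.05, 0], [0, 0, 0, 0, 0], [0, 0, 0, 0, 0]]}}

```text
clock: 33.65
position: [0.6181, -0.152, 0.0021]
tool_rot: [3.14, 0.001, 1.571]
force: [2.3, -1.2, 4.8]
grip_width: 0.0451
finger_force: 26.3
```

Emit:
{"api": "jog_arm", "payload": {"motion": [[0, 0, 0, 0, 1], [0, 0, 0, 0, 1], [0, 0, 0, 0, 1], [0, 0, -0.9, 0, 1], [0, 0, -0.9, 0, 1], [0, 0, -0.9, 0, 1], [0, 0, 0, 0, 1]]}}

```text
clock: 34.35
position: [0.6191, -0.152, 0.0862]
tool_rot: [3.137, 0.001, 1.571]
force: [0.6, -0.6, 0.3]
grip_width: 0.0855
finger_force: 0.0
```

```bash
python3 - <<'E'
from meas import *
g=grab('scene');f=grab('top')
r=lambda a,w,h:cv2.resize(a,(w,h),interpolation=cv2.INTER_CUBIC)
cv2.imwrite('pics/r5.png',np.vstack([np.hstack([r(g['pixels'][170:220,200:270],420,300),r(g['pixels'][195:275,200:300],375,300)]),r(f['pixels'][240:300,380:480],795,300)])[:,:,::-1])
E
```

```text
(no output)
```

View pics/r5.png

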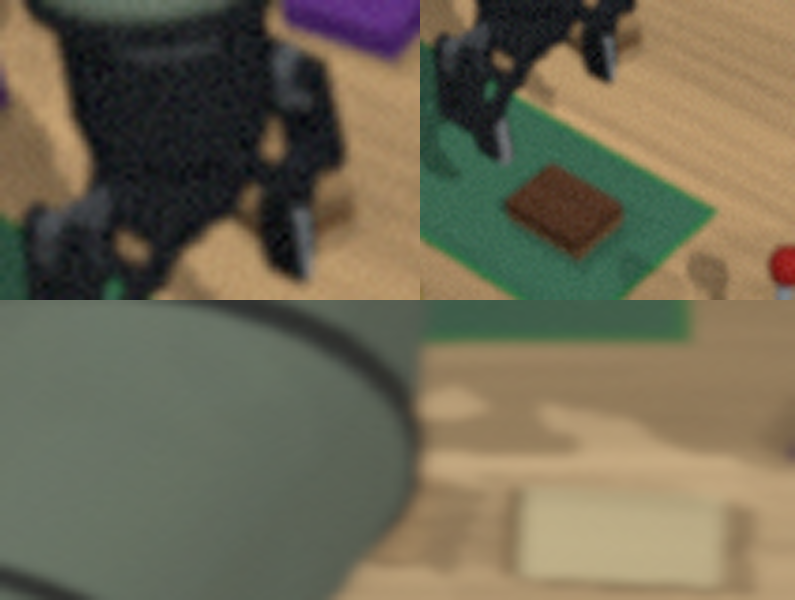

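The dark blank sits squarely on the mat and ply hasn't moved. The arm hides cork, so I'll use its earlier measurement: centre about (0.459,-0.280), yaw about 75°.

```bash
python3 - <<'E'
from plan import *
rows([(.459,-.280,.086,1.32,1)])
E
```

```text
[[-0.55,-0.65,0.0,0.4,1],[-0.55,-0.65,0.0,0.4,1],[-0.55,-0.65,-0.05,0.4,1],[-0.6,-0.6,0.0,0.35,1],[-0.65,-0.6,0.0,0.4,1],[-0.6,-0.55,0.0,0.4,1],[-0.65,-0.55,-0.05,0.4,1],[-0.7,-0.5,0.0,0.4,1]]
8 end [ 0.4595 -0.2808  0.0861] 1.319
```

Emit:
{"api": "jog_arm", "payload": {"motion": [[-0.55, -0.65, 0.0, 0.4, 1], [-0.55, -0.65, 0.0, 0.4, 1], [-0.55, -0.65, 0, 0.4, 1], [-0.6, -0.6, 0.0, 0.35, 1], [-0.65, -0.6, 0.0, 0.4, 1], [-0.6, -0.55, 0.0, 0.4, 1], [-0.65, -0.55, 0, 0.4, 1], [-0.7, -0.5, 0.0, 0.4, 1], [0, 0, 0, 0, 1], [0, 0, 0, 0, 1]]}}

```text
clock: 35.45
position: [0.459, -0.2809, 0.0821]
tool_rot: [-3.14, -0.0, 1.318]
force: [0.9, 0.5, 0.5]
grip_width: 0.0851
finger_force: 0.0
```

```bash
python3 - <<'E'
from meas import *
g=grab('scene')
print(bot.observe()['position'],bot.observe()['tool_rot'][2])
r=lambda a,w,h:cv2.resize(a,(w,h),interpolation=cv2.INTER_CUBIC)
cv2.imwrite('pics/r6.png',r(g['pixels'][150:230,180:300],750,500)[:,:,::-1])
E
```

```text
[ 0.45951136 -0.28048631  0.08216239] 1.319409987640221
```

View pics/r6.png

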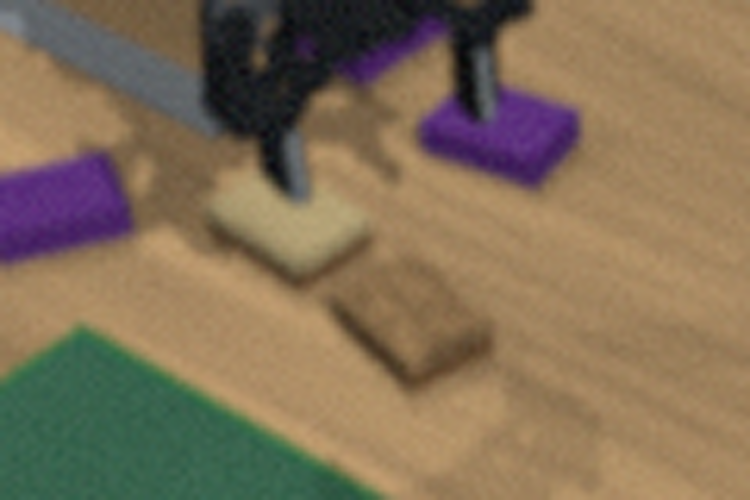

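```bash
python3 - <<'E'
from meas import *
g=grab('scene')
w=ray(g,[[180+x/6.25,150+y/6.25] for x,y in[(333,290),(398,255),(492,325),(414,368)]],.018)[:,:2]
print(w.round(4),w.mean(0),np.linalg.norm(np.diff(w,axis=0),axis=1),np.degrees(np.arctan2(*(w[2]-w[1]+w[3]-w[0])[::-1])))
E
```

```text
[[ 0.4767 -0.305 ]
 [ 0.4406 -0.2988]
 [ 0.4514 -0.2319]
 [ 0.4938 -0.2398]] [ 0.46565771 -0.26886915] [0.0366493  0.06778224 0.04313372] 78.07724678366554
```

Emit:
{"api": "jog_arm", "payload": {"motion": [[0.35, 0.05, 0.3, -0.1, 1], [0, 0, 0.8, -0.1, 1], [0, 0, 0.8, 0, 1], [0, 0, 0.65, 0, 1], [0, 0, 0, 0, 1], [0, 0, 0, 0, 1]]}}

```text
clock: 36.15
position: [0.4637, -0.2705, 0.0061]
tool_rot: [-3.141, -0.0, 1.336]
force: [-0.4, 0.0, -0.1]
grip_width: 0.0856
finger_force: 0.0
```

Emit:
{"api": "jog_arm", "payload": {"motion": [[0, 0, 0.15, 0, 1], [0, 0, 0, 0, 0], [0, 0, 0, 0, 0], [0, 0, 0, 0, 0], [0, 0, 0, 0, 0], [0, 0, 0, 0, 0]]}}

```text
clock: 36.75
position: [0.4637, -0.2713, 0.0023]
tool_rot: [3.141, -0.0, 1.335]
force: [0.7, 1.2, 5.0]
grip_width: 0.0444
finger_force: 25.4
```

```bash
python3 - <<'E'
from plan import *
p=bot.observe()['position'];rows([(.617,-.237,p[2],1.571,0)],step=.7)
E
```

```text
[[0.3,0.6,0.0,-0.35,0],[0.25,0.6,0.0,-0.4,0],[0.25,0.6,0.0,-0.35,0],[0.25,0.6,0.0,-0.4,0],[0.2,0.6,0.0,-0.35,0],[0.2,0.65,0.0,-0.35,0],[0.2,0.6,0.0,-0.4,0],[0.15,0.65,0.0,-0.35,0]]
8 end [ 0.6169 -0.2372  0.0023] 1.571
```

Emit:
{"api": "jog_arm", "payload": {"motion": [[0.3, 0.6, 0.0, -0.35, 0], [0.25, 0.6, 0.0, -0.4, 0], [0.25, 0.6, 0.0, -0.35, 0], [0.25, 0.6, 0.0, -0.4, 0], [0.2, 0.6, 0.0, -0.35, 0], [0.2, 0.65, 0.0, -0.35, 0], [0.2, 0.6, 0.0, -0.4, 0], [0.15, 0.65, 0.0, -0.35, 0], [0, 0, 0, 0, 0], [0, 0, 0, 0, 0]]}}

```text
clock: 37.75
position: [0.6177, -0.2368, 0.0023]
tool_rot: [3.14, 0.0, 1.571]
force: [2.9, 0.6, 3.7]
grip_width: 0.045
finger_force: 26.3
```

Emit:
{"api": "jog_arm", "payload": {"motion": [[0, 0, 0, 0, 1], [0, 0, 0, 0, 1], [0, 0, 0, 0, 1], [0, 0, -0.9, 0, 1], [0, 0, -0.9, 0, 1], [0, 0, -0.9, 0, 1], [0, 0, 0, 0, 1]]}}

```text
clock: 38.45
position: [0.6181, -0.238, 0.0863]
tool_rot: [3.137, 0.001, 1.57]
force: [0.8, -0.2, 0.0]
grip_width: 0.0856
finger_force: 0.0
```

```bash
python3 - <<'E'
from plan import *
from meas import *
rows([(.445,-.366,.086,1.49,1)])
f=grab('top');print(find(f,458,287,20))
E
```

```text
[[-0.55,-0.7,0.0,0.15,1],[-0.55,-0.75,0.0,0.1,1],[-0.5,-0.7,0.0,0.15,1],[-0.6,-0.7,0.0,0.1,1],[-0.55,-0.7,0.0,0.15,1],[-0.55,-0.7,0.0,0.1,1],[-0.6,-0.7,0.0,0.15,1],[-0.55,-0.65,0.0,0.1,1]]
8 end [ 0.4453 -0.3653  0.0863] 1.49
(array([ 445.6, -353.5]), array([132.8,  91.5]), np.float32(89.8))
```

Emit:
{"api": "jog_arm", "payload": {"motion": [[-0.55, -0.7, 0.0, 0.15, 1], [-0.55, -0.75, 0.0, 0.1, 1], [-0.5, -0.7, 0.0, 0.15, 1], [-0.6, -0.7, 0.0, 0.1, 1], [-0.55, -0.7, 0.0, 0.15, 1], [-0.55, -0.7, 0.0, 0.1, 1], [-0.6, -0.7, 0.0, 0.15, 1], [-0.55, -0.65, 0.0, 0.1, 1], [0, 0, 0, 0, 1], [0, 0, 0, 0, 1]]}}

```text
clock: 39.5
position: [0.4435, -0.3645, 0.0822]
tool_rot: [-3.141, -0.001, 1.49]
force: [-0.4, 0.6, 0.4]
grip_width: 0.0855
finger_force: 0.0
```

```bash
python3 - <<'E'
from meas import *
g=grab('scene')
s=bot.observe();print(s['position'],s['tool_rot'][2],proj(g,[.445,-.366,.018]))
r=lambda a,w,h:cv2.resize(a,(w,h),interpolation=cv2.INTER_CUBIC)
cv2.imwrite('pics/r7.png',r(g['pixels'][160:260,150:270],720,600)[:,:,::-1])
E
```

```text
[ 0.44418825 -0.36398789  0.08224911] 1.4910379407261236 [[225.6809822  182.68948522]]
```

View pics/r7.png

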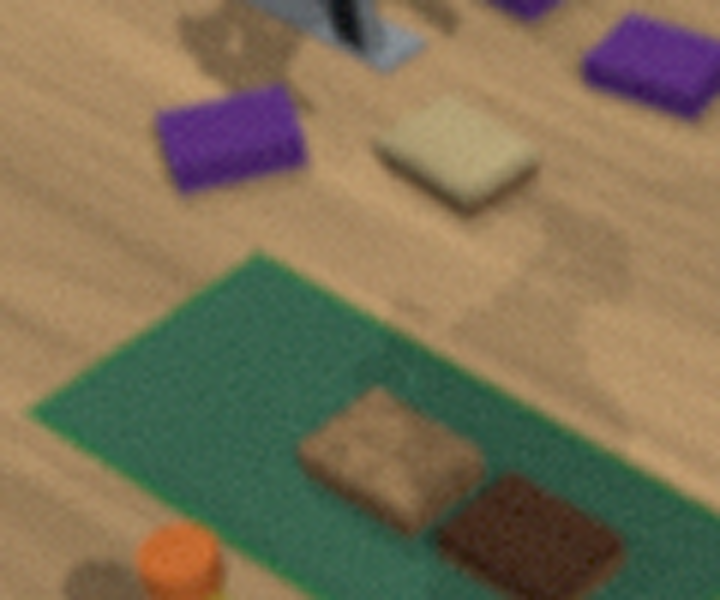

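Emit:
{"api": "jog_arm", "payload": {"motion": [[0, 0.1, 0.4, 0, 1], [0, 0, 0.8, 0, 1], [0, 0, 0.8, 0, 1], [0, 0, 0.65, 0, 1], [0, 0, 0.05, 0, 1], [0, 0, 0, 0, 1], [0, 0, 0, 0, 0], [0, 0, 0, 0, 0], [0, 0, 0, 0, 0], [0, 0, 0, 0, 0], [0, 0, 0, 0, 0]]}}

```text
clock: 40.65
position: [0.4475, -0.3649, 0.0026]
tool_rot: [3.14, 0.0, 1.491]
force: [-0.3, 1.8, 6.4]
grip_width: 0.0452
finger_force: 25.2
```

```bash
python3 - <<'E'
from plan import *
p=bot.observe()['position'];rows([(.617,-.325,p[2],1.571,0)],step=.7)
E
```

```text
[[0.2,0.6,0.0,-0.1,0],[0.2,0.65,0.0,-0.1,0],[0.2,0.6,0.0,-0.15,0],[0.15,0.6,0.0,-0.1,0],[0.2,0.65,0.0,-0.1,0],[0.15,0.6,0.0,-0.1,0],[0.15,0.65,0.0,-0.15,0],[0.2,0.6,0.0,-0.1,0],[0.15,0.65,0.0,-0.1,0]]
9 end [ 0.6175 -0.3244  0.0026] 1.571
```

Emit:
{"api": "jog_arm", "payload": {"motion": [[0.2, 0.6, 0.0, -0.1, 0], [0.2, 0.65, 0.0, -0.1, 0], [0.2, 0.6, 0.0, -0.15, 0], [0.15, 0.6, 0.0, -0.1, 0], [0.2, 0.65, 0.0, -0.1, 0], [0.15, 0.6, 0.0, -0.1, 0], [0.15, 0.65, 0.0, -0.15, 0], [0.2, 0.6, 0.0, -0.1, 0], [0.15, 0.65, 0.0, -0.1, 0], [0, 0, 0, 0, 0], [0, 0, 0, 0, 0]]}}

```text
clock: 41.75
position: [0.6182, -0.324, 0.0027]
tool_rot: [3.139, 0.001, 1.572]
force: [2.8, 1.0, 4.7]
grip_width: 0.0455
finger_force: 26.5
```

Emit:
{"api": "jog_arm", "payload": {"motion": [[0, 0, 0, 0, 1], [0, 0, 0, 0, 1], [0, 0, 0, 0, 1], [0, 0, -0.9, 0, 1], [0, 0, -0.9, 0, 1], [0, 0, -0.9, 0, 1], [0, 0, -0.9, 0, 1], [0, 0, -0.9, 0, 1], [0, 0, -0.9, 0, 0], [0, 0, 0, 0, 0], [0, 0, 0, 0, 0], [0, 0, 0, 0, 0]]}}

```text
clock: 42.95
position: [0.6164, -0.324, 0.1628]
tool_rot: [-3.14, -0.001, 1.571]
force: [0.1, -0.6, -0.2]
grip_width: 0.0279
finger_force: 0.0
```

```bash
python3 - <<'E'
from plan import *
# stage the closed fingers short of the lever, on the robot side
rows([(.57,.036,.165,1.571,0)])
s=bot.observe();print(s['position'])
E
```

```text
[[0.9,-0.1,0.0,0.0,0],[0.95,-0.15,0.0,0.0,0],[0.9,-0.1,0.0,0.0,0],[0.95,-0.15,0.0,0.0,0],[0.9,-0.1,-0.05,0.0,0],[0.95,-0.1,0.0,0.0,0],[0.9,-0.15,0.0,0.0,0],[0.95,-0.1,0.0,0.0,0],[0.9,-0.1,0.0,0.0,0],[0.95,-0.15,0.0,0.0,0],[0.9,-0.1,0.0,0.0,0],[0.95,-0.15,0.0,0.0,0]]
[[0.9,-0.1,0.0,0.0,0]]
13 end [0.57   0.036  0.1643] 1.571
[ 0.61644826 -0.32402579  0.16280102]
```

Emit:
{"api": "jog_arm", "payload": {"motion": [[0.9, -0.1, 0.0, 0.0, 0], [0.95, -0.15, 0.0, 0.0, 0], [0.9, -0.1, 0.0, 0.0, 0], [0.95, -0.15, 0.0, 0.0, 0], [0.9, -0.1, -0.05, 0.0, 0], [0.95, -0.1, 0.0, 0.0, 0], [0.9, -0.15, 0.0, 0.0, 0], [0.95, -0.1, 0.0, 0.0, 0], [0.9, -0.1, 0.0, 0.0, 0], [0.95, -0.15, 0.0, 0.0, 0], [0.9, -0.1, 0.0, 0.0, 0], [0.95, -0.15, 0.0, 0.0, 0]]}}

```text
clock: 44.15
position: [0.5728, 0.0097, 0.1644]
tool_rot: [-3.14, 0.0, 1.571]
force: [1.4, -0.1, 0.6]
grip_width: -0.0002
finger_force: 0.0
```

Emit:
{"api": "jog_arm", "payload": {"motion": [[0.9, -0.1, 0, 0, 0], [0, 0, 0, 0, 0], [0, 0, 0, 0, 0]]}}

```text
clock: 44.45
position: [0.5701, 0.0359, 0.1646]
tool_rot: [-3.14, 0.001, 1.572]
force: [0.0, -1.5, 1.3]
grip_width: 0.0
finger_force: 0.0
```

```bash
python3 - <<'E'
from meas import *
f=grab('top');g=grab('scene')
s=bot.observe();print(s['position'],s['tool_rot'][2])
hsv=cv2.cvtColor(f['pixels'],cv2.COLOR_RGB2HSV)
gm=cv2.inRange(hsv,(60,60,30),(95,255,200));x0,y0,x1,y1=345,196,467,249
m=np.zeros_like(gm);m[y0+2:y1-1,x0+2:x1-1]=255-gm[y0+2:y1-1,x0+2:x1-1]
m=cv2.morphologyEx(m,cv2.MORPH_OPEN,np.ones((3,3)))
for k in cv2.findContours(m,cv2.RETR_EXTERNAL,cv2.CHAIN_APPROX_NONE)[0]:
    if cv2.contourArea(k)<40: continue
    r=cv2.minAreaRect((ray(f,k[:,0],.018)[:,:2]*1000).astype(np.float32));print(np.round(r[0],1),np.round(r[1],1),round(r[2],1))
c=f['pixels'][180:310,270:480];d=g['pixels'][160:310,150:400]
cv2.imwrite('pics/r8.png',np.vstack([cv2.resize(c,(480,297)),cv2.resize(d,(480,288))])[:,:,::-1])
E
```

```text
[0.57036475 0.03471372 0.16490666] 1.5696983090493926
[ 613.6 -236.6] [75.6 52.5] 89.9
[ 615.  -153.9] [70.5 49.8] 89.9
[ 614.8 -321.7] [74.5 55.2] 89.9
```

View pics/r8.png

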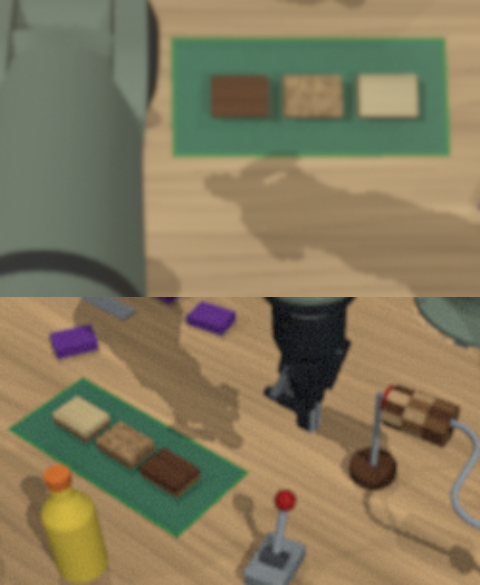

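All three blanks are square on the mat and the rings are closed up, with the lever still off. Throwing the switch.

Emit:
{"api": "jog_arm", "payload": {"motion": [[0, 0, 0.8, 0, 0], [0, 0, 0.8, 0, 0], [0, 0, 0.8, 0, 0], [0, 0, 0.6, 0, 0], [0.1, 0.5, 0, 0, 0], [0.1, 0.5, 0, 0, 0], [0.1, 0.5, 0, 0, 0], [0.1, 0.5, 0, 0, 0], [0.1, 0.5, 0, 0, 0], [0.1, 0.5, 0, 0, 0], [0, 0, 0, 0, 0]]}}

```text
clock: 45.65
position: [0.6616, 0.0528, 0.0748]
tool_rot: [3.141, 0.0, 1.57]
force: [-0.5, 0.3, 0.1]
grip_width: 0.0
finger_force: 0.0
```

```bash
python3 - <<'E'
from meas import *
g=grab('scene')
hs=cv2.cvtColor(g['pixels'],cv2.COLOR_RGB2HSV);red=cv2.inRange(hs,(0,170,100),(6,255,255))|cv2.inRange(hs,(174,170,100),(180,255,255))
n,l,st,ce=cv2.connectedComponentsWithStats(red);print([(ce[i].round(1),st[i,4]) for i in range(1,n) if st[i,4]>8],bot.observe()['force'])
u=np.array([.98,.19])
for a in(-.5,0,.3,.5): print(a,proj(g,[*(np.array([.649,.0485])+u*.08*np.sin(a)),.03+.08*np.cos(a)]).round(1))
E
```

```text
[(array([284.5, 288.1]), np.int32(87))] [-0.36117084 -0.24848269 -0.09569521]
-0.5 [[300.7 260.4]]
0 [[292.6 269.4]]
0.3 [[287.4 278.2]]
0.5 [[284.2 285. ]]
```

Emit:
{"api": "jog_arm", "payload": {"motion": [[0, 0.3, 0, 0, 0], [0, 0, 0, 0, 0], [-0.1, -0.7, 0, 0, 0], [-0.1, -0.8, 0, 0, 0], [0, -0.8, 0, 0, 0], [0, 0, -0.9, 0, 0], [0, 0, -0.9, 0, 0], [0, 0, -0.9, 0, 0], [0, 0, -0.9, 0, 0], [0, 0, 0, 0, 0]]}}

```text
clock: 46.7
position: [0.602, 0.0472, 0.1868]
tool_rot: [3.137, -0.001, 1.57]
force: [-0.5, -0.1, 0.5]
grip_width: -0.0003
finger_force: 0.0
```

```bash
python3 - <<'E'
from meas import *
g=grab('scene');f=grab('top')
hs=cv2.cvtColor(g['pixels'],cv2.COLOR_RGB2HSV);red=cv2.inRange(hs,(0,170,100),(6,255,255))|cv2.inRange(hs,(174,170,100),(180,255,255))
n,l,st,ce=cv2.connectedComponentsWithStats(red);print([(ce[i].round(1),st[i,4]) for i in range(1,n) if st[i,4]>8],bot.observe()['force'])
cv2.imwrite('pics/r9.png',np.vstack([cv2.resize(f['pixels'][180:310,270:480],(480,297)),cv2.resize(g['pixels'][160:310,150:400],(480,288))])[:,:,::-1])
E
```

```text
[(array([283.8, 289.3]), np.int32(86))] [-0.19041552 -0.11901356 -0.79627186]
```

View pics/r9.png

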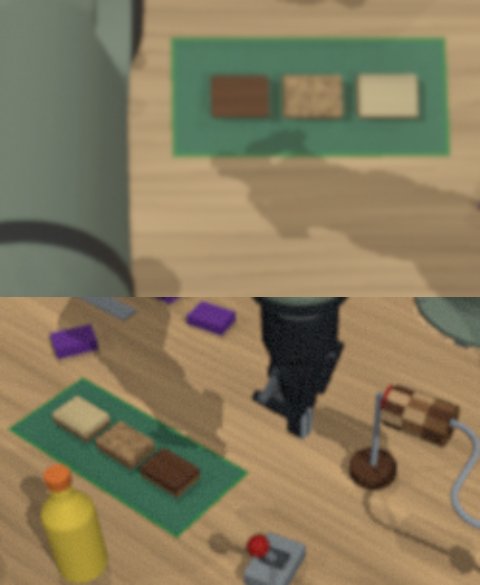

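The lever leans to the far side with its tip at scene (284,289), which is on. The blanks and rings are in place and the arm touches nothing, so I'm handing in.

```bash
python3 -c "
from workcell import bot
print(bot.job_done())"
```

```text
the job is handed in; nothing more can be done
None
```

I handed the job in: all three rings are closed up against the stop, the three blanks present (dark, ply, cork) are square on the mat, and the blower lever is thrown; the hand-in gave no verdict.

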